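# Fill the covered tea light stand

### The job

The glass-domed stand is locked at its display stop: pull up its sprung plunger, swing the turntable a quarter turn round to its other stop (the filling stop) and let the plunger drop home there, then lift the glass dome off and set it upright on the round cork rest. Stand every tea light from the grey mat upright on the white dish, close enough to its middle for the dome to fit over them, and put the dome back squarely over the dish, all the way down. Finally pull the plunger up again, turn the stand back to the display stop where it began and let the plunger drop home; never tip the dome over and leave the picture frame and books where they are.

Things in the scene. Friction and masses are not known exactly. Their poses are not given: they have to be found in the camera images.
- stand: Fixed foot of the turning stand, dark wood, brass index arc on the robot's side. Origin on the turntable's vertical axis at table height. The turntable is 290 mm across, its top face 40 mm above the table, with a rim 6 mm wide up to 48 mm above the table. The plunger bracket juts from its edge (top at 40 mm, out to 178 mm from the axis), across from the dish.
- turntable (a joint): Angle of the turntable, rad, growing anticlockwise seen from above. 0 = display stop (start), 1.571 = filling stop; it cannot go past either. The plunger's pin locks it at both.
- plunger (a joint): Lift of the sprung plunger, m: 0 = pin fully home in its hole, 0.008 = pin riding on the brass arc between the holes, 0.018 = highest. Lift to 0.010 to 0.015 to turn. The spring takes about 6 to 9 N. It moves along with the turntable.
- plunger_knob (a point): Centre of the plunger's round upright wooden knob, 24 mm diameter, 32 mm tall, 160 mm from the turntable's axis; centre 71 mm above the table when home. It rises with the plunger and goes round with the turntable. The bracket below it ends 31 mm below this point.
- dish (a point): Centre of the top of the white dish: a round step 112 mm across, 4 mm high, on the turntable, its centre 62 mm from the axis, straight across the axis from the plunger. Its top is 44 mm above the table. It goes round with the turntable.
- dome: Loose clear glass dome, 130 mm outside and 122 mm inside diameter, 102 mm high glass, open below, 0.45 kg. On top an upright round dark wooden knob, 27 mm diameter, from 108 to 140 mm above the dome's rim (grip at 125 mm). Origin: centre of the rim's underside, z up. At the start it stands on the turntable around the dish step, its rim 4 mm below the step's top.
- rest: Fixed round cork mat, 170 mm across, 8 mm thick, where the dome is put down. Origin at the centre of its underside (table height). It may be to the left or to the right of the stand.
- mat: Fixed grey rectangular place mat, 190 x 160 mm, 4 mm thick, on which the tea lights stand at the start. Origin at the centre of its underside (table height).
- tealight1: Loose tea light (2 or 3 of the four are present): aluminium cup 38 mm diameter, 16 mm high, 22 g, with a wick 7 mm taller that does not collide. Origin: centre of its underside, z up. Grip across its diameter.
- tealight2: Loose tea light (2 or 3 of the four are present): aluminium cup 38 mm diameter, 16 mm high, 22 g, with a wick 7 mm taller that does not collide. Origin: centre of its underside, z up. Grip across its diameter.
- tealight3: Loose tea light (2 or 3 of the four are present): aluminium cup 38 mm diameter, 16 mm high, 22 g, with a wick 7 mm taller that does not collide. Origin: centre of its underside, z up. Grip across its diameter.
- tealight4: Loose tea light (2 or 3 of the four are present): aluminium cup 38 mm diameter, 16 mm high, 22 g, with a wick 7 mm taller that does not collide. Origin: centre of its underside, z up. Grip across its diameter.
- frame: Bystander: standing picture frame, 200 mm wide, 155 mm tall, at the far right. Origin at table height.
- books: Bystander: two lying books, 120 x 170 x 40 mm, beyond the stand on its left. Origin: centre of the underside.
There are look-alikes about, which are no part of the job. What is shaped like the tealight4 but green, purple or red is not meant.

How it is judged:
On the way, in this order (a step that is already met when the one before it is completed fails the run):
1. With the dome still over the dish, the stand is turned to the filling stop and the plunger has dropped home (value of joint turntable above 1.52 rad and value of joint plunger below 0.0035 m and horizontal distance between dome and dish below 0.01 m and z of dome in the frame of dish below 0.001 m), for 0.2 s.
2. The dome stands upright on the cork rest, released (horizontal distance between dome and rest below 0.03 m and height (world z) of dome below 0.012 m and angle between dome's own z axis and vertical below 0.05 rad and contact force between the fingers and dome below 0.1 N and value of joint turntable above 1.52 rad and value of joint plunger below 0.0035 m), for 0.2 s.
3. All tea lights present stand upright on the dish, near enough to its middle for the dome, at the filling stop (horizontal distance between each of tealight1, tealight2, tealight3, tealight4 and dish below 0.043 m and z of tealight1 in the frame of dish between -0.004 and 0.005 m and angle between each of tealight1, tealight2, tealight3, tealight4's own z axis and vertical below 0.15 rad and z of tealight2 in the frame of dish between -0.004 and 0.005 m and z of tealight3 in the frame of dish between -0.004 and 0.005 m and z of tealight4 in the frame of dish between -0.004 and 0.005 m and value of joint turntable above 1.52 rad and value of joint plunger below 0.0035 m), for 0.2 s.
4. The dome is back over the dish, fully down and released, at the filling stop (all of step 1 and z of dome in the frame of dish above -0.01 m and angle between dome's own z axis and vertical below 0.04 rad and contact force between the fingers and dome below 0.1 N), for 0.2 s.
5. The stand is back at the display stop with the plunger home (value of joint turntable below 0.05 rad and value of joint plunger below 0.0035 m), for 0.2 s.
At the end, for the whole second after the job is handed in: The turntable is within 0.05 rad of the display stop with the plunger home (within 3.5 mm); the dome is fully down over the dish, within 10 mm of its centre, upright and still; every tea light present stands upright on the dish under the dome, within 46 mm of the dish's centre (all of step 5 and horizontal distance between dome and dish below 0.01 m and z of dome in the frame of dish between -0.01 and 0.001 m and angle between dome's own z axis and vertical below 0.04 rad and horizontal distance between each of tealight1, tealight2, tealight3, tealight4 and dish below 0.046 m and z of tealight1 in the frame of dish between -0.004 and 0.005 m and angle between each of tealight1, tealight2, tealight3, tealight4's own z axis and vertical below 0.15 rad and z of tealight2 in the frame of dish between -0.004 and 0.005 m and z of tealight3 in the frame of dish between -0.004 and 0.005 m and z of tealight4 in the frame of dish between -0.004 and 0.005 m and linear speed of dome below 0.02 m/s); the robot touches nothing.
It fails at once if the dome is tipped over (angle between dome's own z axis and vertical above 0.6 rad).
It fails at once if the picture frame or the books are disturbed (moved more than 25 mm) (distance of any of frame, books from where it was at the start of the episode above 0.025 m).
Of tealight1, tealight2, tealight3, tealight4 only 2 to 3 are there at a start; the rules pass over those that are not, and their reading is None.
At some moment in a run one of tealight1, tealight2, tealight3, tealight4 may be knocked a few centimetres aside while the robot is not near it.
It also fails if it takes over 210 s, if anything falls off the work surface, if the arm or the gripper's body presses on something with over 40 N, if the wrist force passes 120 N, or if a joint passes its speed limit or range.

### The arm

A 6-joint arm with a two-finger parallel gripper is mounted at the origin on the work surface. World frame = base frame: x ahead of the robot, y to its left, z up, the work surface at z = 0. Lengths are in m, angles in rad, forces in N, time in s.
With the tool pointing down it reaches from about 0.275 to 0.775 m from the base axis. Payload 14.6 kg.
Tool frame: the origin (TCP) lies midway between the tips of the shut fingers; the grasp point (between the pads) lies 19 mm behind it; z points along the fingers, y is the direction in which the jaws open and shut (so a half turn about z gives the same grasp; the last joint's range is limited). The gripper opens to 85 mm and grips with 20 to 120 N. Pads are 22 mm wide; open, the fingers measure 114 mm over their backs; the gripper's body (76 mm by 85 mm) begins 54 mm behind the grasp point. The pads swing forward as they close: fully open they stand 13 mm farther back than shut.
Start: joints at [-1.388, 0.263, -0.048, 1.259, 0, 1.415], TCP at [0.174, -0.495, 0.231] pointing down, gripper open.
Joint ranges: [-2.65, 2.65], [-0.89, 1.7], [-1.18, 1.37], [-2.13, 2.11], [-1.35, 1.29], [-3.14, 3.14]. Speed limits (rad/s): [1.89, 1.89, 2.57, 2.79, 3.14, 3.14].

### API

Orientations are given as a 3x3 rotation matrix whose columns are the frame's x, y, z axes.
In Python, from bench import * gives the robot as it stands.
- The arm moves only by the tool send_rows, never from a script. Its argument "deltas" is a list of rows, each a list of 2 entries, a list of its own where there are three numbers: the shift along the world's x, y, z in units of 40 mm (1.0 is 40 mm), then the turn about the world's z in units of 5 degrees (1.0 is 5 degrees). A call has 1 to 8 rows; each row shifts and turns the pose as measured when the row begins; what a row does not reach is not made up. A row lasts 1/10 s, in which the tool goes at most 50 mm and 8.59 degrees, less where a joint would pass 70% of its speed; a pose out of reach is approached as far as the arm can. A call is refused whole if a number of a shift passes 1 or a number of a turn 1, either way. A call with a gripper value outside its range is refused whole. "jaw" is the finger opening in mm, from 0 to 85.4, set as the call begins (left out, the last holds). The fingers move at their own pace and stop on an object; the grip force is fixed at half the most. Time passes only in rows, so rows that do not move let the fingers close. It gives the time, the measured TCP pose, the force and the opening at its end, in the units of the state.
- observe(): the state, without advancing time (a new reading comes with each control period).
- camera(name): name is "scene" or "top" or "wrist"; returns (picture, depth): 400x640x3 uint8, blue, green, red; 400x640 float32, m along the optical axis (not along the pixel's ray), 0 where there is no reading.
- camera_info(name): a dict with "mtx" (3x3 intrinsics, pixels), "cam_to_world" (4x4, takes a point from camera to world coordinates). Camera axes: x right, y down, z forward; pixel columns grow to the right and rows downward; lengths in m; the calibration is good to about 2 mm. A picture is of the moment at which its call begins: read the wrist's pose just before it. camera_info takes no time and is no camera call; for the wrist camera it gives the pose at the moment of the call.
- sign_off(): hands the job in, once; it reports no verdict.
The state is a dict: "clock": time; "joints": joint angles; "qvel": joint speeds; "effort": joint torques, N m; "tool_pos": TCP position; "ee_rot": TCP orientation; "contact_force": force on the tool from outside, world axes, zero at the start; "ft_torque": the same for the moment, N m; "finger_gap": finger opening in m.
Only numpy, scipy, OpenCV 4.12 (cv2) and the standard library are available. Lean on these libraries where they do the work, as an engineer would, in place of code of your own. Each camera call takes 0.05 s, during which the arm holds its last target.

## Working session

There is one attempt and no reset: what is moved stays moved. The work goes in short steps, Python scripts to look and compute and a tool call to move; the robot and the scene stay as the last step left them, time stands still between calls to the robot, and variables do not carry over. Pictures are saved under pics/ and viewed, and the job is handed in when it is done.

Besides the shell and the picture viewer there is one more tool, called after "Emit:" as name(argument=value, ...), one argument or row to a line, values as JSON. send_rows: Moves the arm, as the interface text tells. Its arguments: {"type":"object","properties":{"deltas":{"type":"array"},"jaw":{"type":"number"}},"required":["deltas"]}

```bash
ls; mkdir -p pics; python3 - <<'E'
from bench import *
import cv2,numpy as np
print(observe())
for n in ["scene","top"]:
    p,d=camera(n); i=camera_info(n); cv2.imwrite(f"pics/{n}0.png",p); np.savez(f"{n}0.npz",p=p,d=d,K=i["mtx"],T=i["cam_to_world"]); print(n,i)
E
```

```text
pics
{'clock': 0.0, 'joints': array([-1.38831393e+00,  2.63499288e-01, -4.89422170e-02,  1.25941461e+00,
       -3.40480042e-05,  1.41552374e+00]), 'qvel': array([-0.00053117, -0.00093001,  0.00011667,  0.00064617, -0.00151903,
       -0.00280606]), 'effort': array([-3.39293591e-03, -6.37623382e+01,  3.84564686e+01,  1.40003287e-02,
       -2.48410443e-04, -6.48982361e-07]), 'tool_pos': array([ 0.17391579, -0.49505262,  0.23083542]), 'ee_rot': array([[ 9.43500981e-01,  3.31369653e-01, -2.25803946e-04],
       [ 3.31369704e-01, -9.43500422e-01,  1.03601359e-03],
       [ 1.30257346e-04, -1.05230443e-03, -9.99999438e-01]]), 'contact_force': array([ 0.15835771,  0.21011317, -0.30878222]), 'ft_torque': array([-0.03083411, -0.00264807, -0.03722596]), 'finger_gap': 0.08546360914245978}
scene {'mtx': array([[388.70536466,   0.        , 319.19566146],
       [  0.        , 388.70536466, 206.14870421],
       [  0.        ,   0.        ,   1.        ]]), 'cam_to_world': array([[ 0.78665219,  0.33187888, -0.52060997,  1.06389802],
       [ 0.61722222, -0.4027126 ,  0.67591368, -0.73790844],
       [ 0.01466528, -0.85304101, -0.52163777,  0.62274636],
       [ 0.        ,  0.        ,  0.        ,  1.        ]])}
top {'mtx': array([[470.66068255,   0.        , 320.39431019],
       [  0.        , 470.66068255, 205.84675566],
       [  0.        ,   0.        ,   1.        ]]), 'cam_to_world': array([[ 2.38858469e-02, -9.93230506e-01,  1.13677738e-01,
         3.79871244e-01],
       [-9.99713141e-01, -2.39312094e-02,  9.65781119e-04,
        -4.64001074e-02],
       [ 1.76120247e-03, -1.13668197e-01, -9.93517206e-01,
         1.43322737e+00],
       [ 0.00000000e+00,  0.00000000e+00,  0.00000000e+00,
         1.00000000e+00]])}
```

View pics/top0.png

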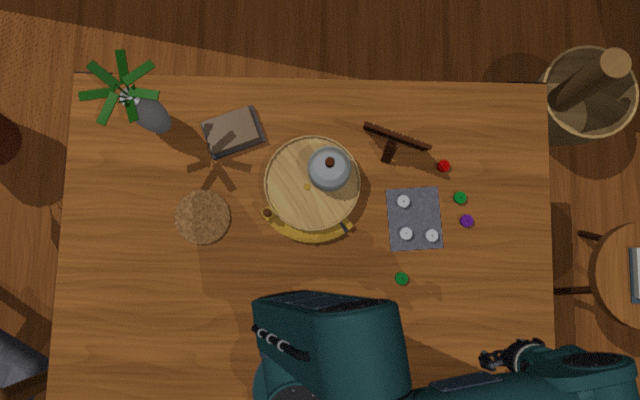

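View pics/scene0.png

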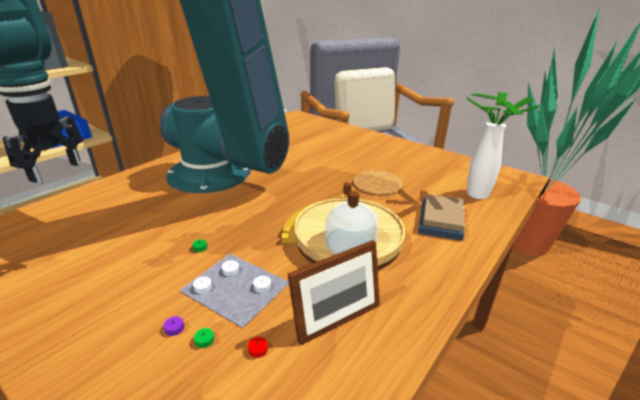

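```bash
cat > h.py <<'E'
import numpy as np,cv2
def load(n):
    z=np.load(n+".npz"); return z["p"],z["d"],z["K"],z["T"]
def atz(K,T,u,v,z):
    r=T[:3,:3]@np.linalg.inv(K)@np.array([u,v,1.]); o=T[:3,3]; return o+r*(z-o[2])/r[2]
def dep(K,T,d,u,v):
    return T[:3,:3]@(np.linalg.inv(K)@np.array([u,v,1.])*d[int(v),int(u)])+T[:3,3]
def proj(K,T,P):
    c=T[:3,:3].T@(np.asarray(P)-T[:3,3]); q=K@c; return q[:2]/q[2]
E
python3 - <<'E'
from h import *
p,d,K,T=load("top0")
c=p[120:260,160:460]; 
cv2.imwrite("pics/c1.png",cv2.resize(p[125:255,240:380],None,fx=5.5,fy=4.5*5.5/4.5*0.83 if 0 else 4.5,interpolation=2))
cv2.imwrite("pics/c2.png",cv2.resize(p[150:290,380:480],None,fx=4,fy=4,interpolation=2))
for n,u,v in [("dome knob",330,162),("plknob",267,213),("tt",300,180),("t1",403,201),("t2",406,234),("t3",432,236),("mat",415,215),("cork",203,217),("book",230,130)]:
    print(n,dep(K,T,d,u,v).round(4))
E
```

```text
dome knob [ 0.6426 -0.0683  0.1837]
plknob [0.5094 0.1077 0.0882]
tt [0.6155 0.0179 0.0416]
t1 [ 0.5623 -0.2945  0.0205]
t2 [ 0.4627 -0.304   0.0201]
t3 [ 0.4584 -0.3815  0.0225]
mat [ 0.5223 -0.3343  0.0038]
cork [0.5004 0.3111 0.0066]
book [0.765  0.2353 0.0372]
```

View pics/c1.png

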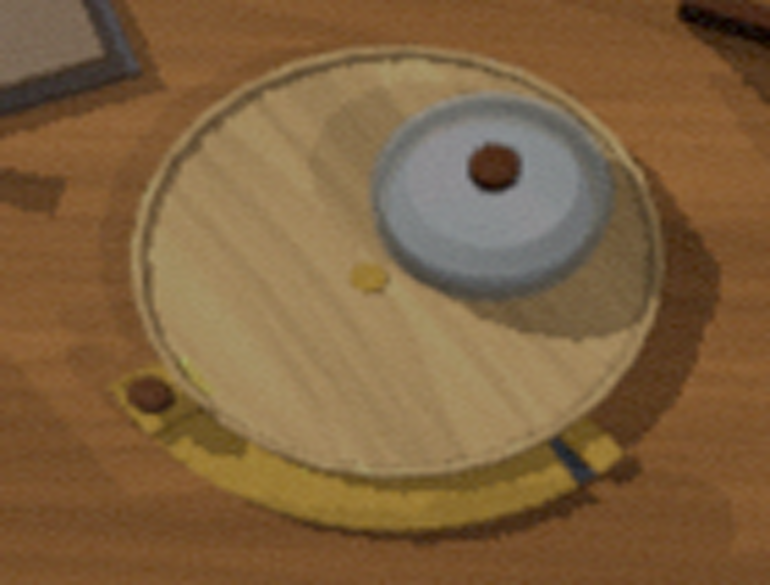

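View pics/c2.png

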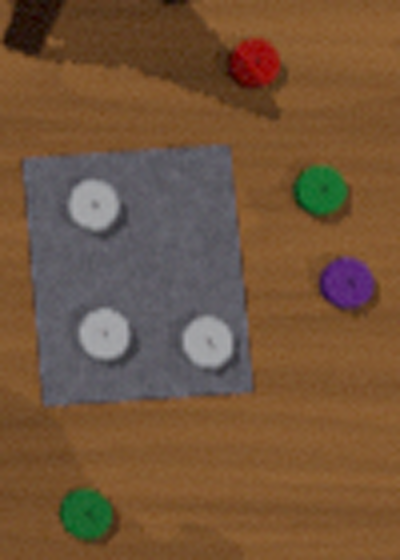

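```bash
python3 - <<'E'
from h import *
p,d,K,T=load("top0")
pk=atz(K,T,240+151/5.5,125+393/4.5,.087); dk=atz(K,T,240+495/5.5,125+167/4.5,.180)
ax=atz(K,T,240+397/5.5,125+260/4.5,.048); sp=atz(K,T,240+369/5.5,125+277/4.5,.04)
print("pk",pk,"dk",dk,"ax rim",ax,"spot",sp)
e=(dk-pk)[:2]; L=np.linalg.norm(e); print(L, pk[:2]+e/L*160e-3, dk[:2]-e/L*.062, np.degrees(np.arctan2(*(-e)[::-1])))
for c in [(94,205),(104,334),(208,343)]:
    print(atz(K,T,380+c[0]/4,150+c[1]/4,.016+.004))
# rim fit w/ depth/edges : project circle check
for A in (ax[:2],pk[:2]+e/L*160e-3):
  im=p.copy()
  im=cv2.resize(im[125:255,240:380],None,fx=5.5,fy=4.5)
  for a in np.linspace(0,2*np.pi,90):
    q=proj(K,T,[A[0]+.145*np.cos(a),A[1]+.145*np.sin(a),.048]); cv2.circle(im,(int((q[0]-240+.5)*5.5),int((q[1]-125+.5)*4.5)),1,(0,0,255),-1)
  cv2.imwrite(f"pics/fit{A[0]:.3f}.png",im)
# cork
hsv=cv2.cvtColor(p,cv2.COLOR_BGR2HSV)
cv2.imwrite("pics/c3.png",cv2.resize(p[180:255,160:250],None,fx=6,fy=6,interpolation=2))
E
ls pics
```

```text
pk [0.5114835  0.10655751 0.087     ] dk [ 0.64310914 -0.06834746  0.18      ] ax rim [ 0.60692939 -0.01894363  0.048     ] spot [ 0.59642994 -0.00384717  0.04      ]
0.21889965214098617 [ 0.60769243 -0.02128552] [ 0.60582818 -0.01880829] 126.9634768031499
[ 0.56162974 -0.29614427  0.02      ]
[ 0.46420314 -0.30402427  0.02      ]
[ 0.45932161 -0.38209233  0.02      ]
c1.png
c2.png
c3.png
fit0.607.png
fit0.608.png
scene0.png
top0.png
```

View pics/c3.png

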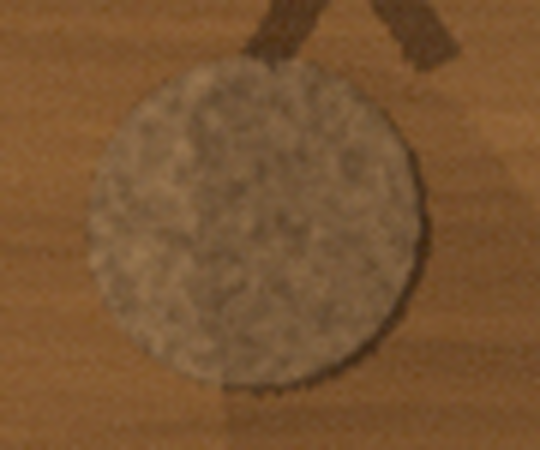

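Emit:
send_rows(
  deltas=[
    [[0.5, 0.8, 0], 1],
    [[0.5, 0.8, 0], 1],
    [[0.5, 0.8, 0], 1],
    [[0.5, 0.8, 0], 1],
    [[0.5, 0.8, 0], 1],
    [[0.5, 0.8, 0], 1],
    [[0.5, 0.8, 0], 1],
    [[0.5, 0.8, 0], 1],
  ],
  jaw=85,
)

```text
clock: 0.9
tool_pos: [0.3353, -0.2317, 0.2281]
ee_rot: [[0.494, 0.87, -0.003], [0.87, -0.494, 0.003], [0.001, -0.004, -1.0]]
contact_force: [0.1, -0.5, -0.3]
finger_gap: 0.0843
```

Emit:
send_rows(
  deltas=[
    [[0.5, 0.8, 0], 1],
    [[0.5, 0.8, 0], 1],
    [[0.5, 0.8, 0], 1],
    [[0.5, 0.8, 0], 1],
    [[0.5, 0.8, 0], 1],
    [[0.5, 0.8, 0], 1],
    [[0.5, 0.8, 0], 1],
    [[0, 0, 0], 1],
  ],
)

```text
clock: 1.7
tool_pos: [0.4798, 0.0067, 0.227]
ee_rot: [[-0.214, 0.977, -0.006], [0.977, 0.214, 0.001], [0.002, -0.006, -1.0]]
contact_force: [-0.8, -0.7, 0.3]
finger_gap: 0.085
```

Emit:
send_rows(
  deltas=[
    [[0.3, 0.8, 0], 1],
    [[0.3, 0.8, 0], 1],
    [[0, 0.5, 0], 1],
    [[0, 0.3, 0], 1],
    [[0, 0, 0], 1],
    [[0, 0, 0], 0],
  ],
)

```text
clock: 2.3
tool_pos: [0.5041, 0.1086, 0.2249]
ee_rot: [[-0.625, 0.781, -0.009], [0.781, 0.625, -0.003], [0.004, -0.009, -1.0]]
contact_force: [-0.1, 0.1, -0.9]
finger_gap: 0.085
```

```bash
cat > snap.py <<'E'
import sys
from bench import *
from h import *
n,k=sys.argv[1],sys.argv[2]
o=observe(); i=camera_info(n); p,d=camera(n)
np.savez(f"{n}{k}.npz",p=p,d=d,K=i["mtx"],T=i["cam_to_world"]); cv2.imwrite(f"pics/{n}{k}.png",p)
print(o["clock"],o["tool_pos"].round(4),np.degrees(np.arctan2(o["ee_rot"][1,0],o["ee_rot"][0,0])).round(2),"q",o["joints"].round(2),"gap",round(o["finger_gap"],4),"F",o["contact_force"].round(1))
E
python3 snap.py wrist 1
```

```text
2.3 [0.5041 0.1086 0.2249] 128.67 q [ 0.06  0.26 -0.08  1.25 -0.    0.95] gap 0.085 F [-0.1  0.1 -0.9]
```

View pics/wrist1.png

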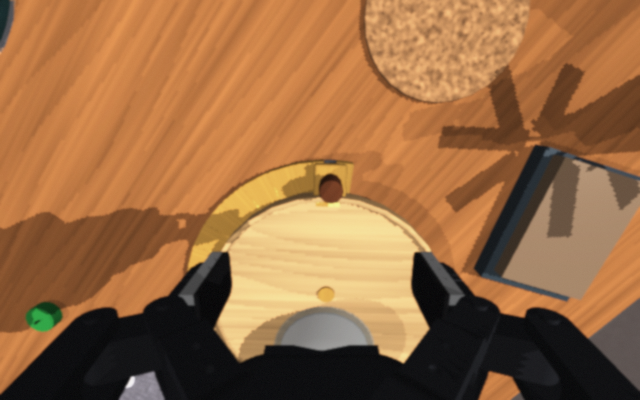

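```bash
python3 - <<'E'
from h import *
p,d,K,T=load("wrist1")
print(T.round(3))
cv2.imwrite("pics/c4.png",cv2.resize(p[140:220,280:380],None,fx=7,fy=7,interpolation=2))
for u,v in [(331,183),(331,190),(326,294),(380,250)]: print(dep(K,T,d,u,v).round(4))
im=p.copy()
for A in [(.6068,-.019),(0.610,-.019),(.6068,-.016)]:
  for a in np.linspace(0,2*np.pi,180):
    q=proj(K,T,[A[0]+.145*np.cos(a),A[1]+.145*np.sin(a),.048]).astype(int)
    if 0<q[0]<640 and 0<q[1]<400: im[q[1],q[0]]=(0,0,255) if A[0]==.6068 and A[1]==-.019 else (255,0,0) if A[0]==.61 else (0,255,0)
cv2.imwrite("pics/c5.png",cv2.resize(im[150:330,180:460],None,fx=2.8,fy=2.8,interpolation=0))
E
```

```text
[[ 0.78   0.602  0.168  0.459]
 [ 0.625 -0.747 -0.225  0.165]
 [-0.01   0.281 -0.96   0.368]
 [ 0.     0.     0.     1.   ]]
[0.5056 0.1177 0.0867]
[0.5098 0.1126 0.0871]
[5.949e-01 2.000e-04 4.290e-02]
[0.6077 0.0838 0.0408]
```

View pics/c4.png

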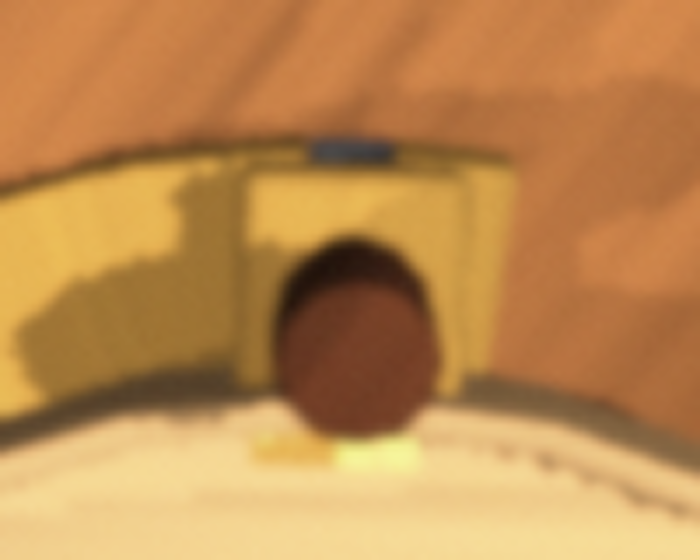

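View pics/c5.png

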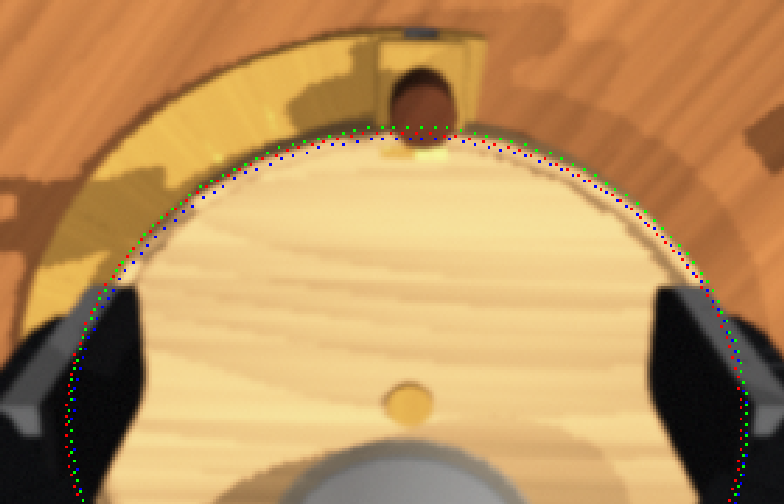

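```bash
python3 - <<'E'
from h import *
p,d,K,T=load("wrist1")
pk=atz(K,T,280+358/7-.4,140+360/7-.4,.087);print(pk)
A=np.array([.6068,-.018]);e=pk[:2]-A;print(np.linalg.norm(e),np.degrees(np.arctan2(e[1],e[0])))
E
```

```text
[0.51029578 0.11161503 0.087     ]
0.16159554840200635 126.66934299443719
```

Emit:
send_rows(
  deltas=[
    [[0.17, 0.03, -0.9], -0.3],
    [[0, 0, -0.9], 0],
    [[0, 0, -0.8], 0],
    [[0, 0, -0.7], 0],
    [[0, 0, -0.5], 0],
    [[0, 0, -0.2], 0],
    [[0, 0, 0], 0],
  ],
)

```text
clock: 3.05
tool_pos: [0.5108, 0.1073, 0.0601]
ee_rot: [[-0.582, 0.813, -0.007], [0.813, 0.582, -0.002], [0.002, -0.007, -1.0]]
contact_force: [0.0, -0.5, 0.0]
finger_gap: 0.0849
```

```bash
python3 snap.py wrist 2
```

```text
3.05 [0.5108 0.1073 0.0601] 125.6 q [ 0.05  0.38 -0.37  0.83 -0.    1.  ] gap 0.0849 F [ 0.  -0.5  0. ]
```

View pics/wrist2.png

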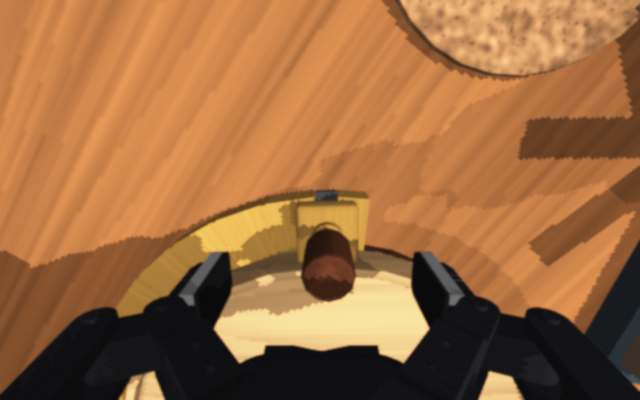

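```bash
python3 - <<'E'
from h import *
p,d,K,T=load("wrist2")
cv2.imwrite("pics/c6.png",cv2.resize(p[190:310,270:390],None,fx=5,fy=5,interpolation=2))
print(T.round(3))
for v in (274,278,282): print(atz(K,T,329,v,.087), dep(K,T,d,329,v))
E
```

```text
[[ 0.813  0.561  0.158  0.469]
 [ 0.582 -0.779 -0.234  0.166]
 [-0.008  0.282 -0.959  0.203]
 [ 0.     0.     0.     1.   ]]
[0.50957821 0.11339599 0.087     ] [0.5099299  0.11294072 0.08600368]
[0.5106943  0.11186163 0.087     ] [0.51056817 0.11202518 0.08734781]
[0.51181963 0.11031458 0.087     ] [0.5115855  0.11061864 0.08762877]
```

View pics/c6.png

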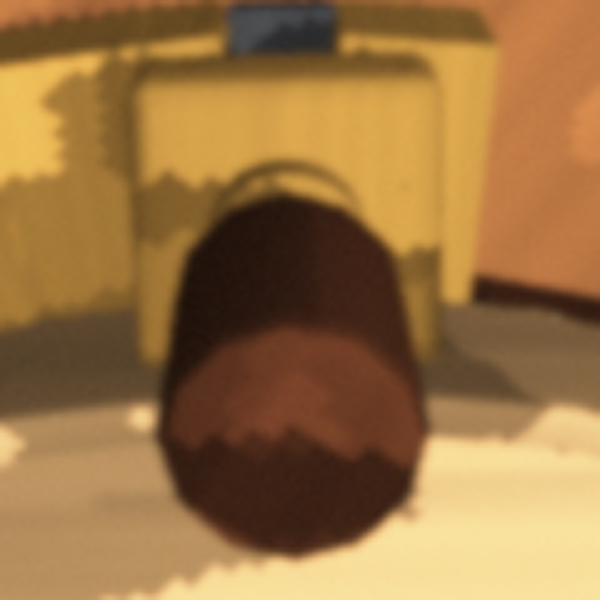

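Emit:
send_rows(
  deltas=[
    [[0, 0.1, -0.15], 0.2],
    [[0, 0, 0], 0],
    [[0, 0, 0], 0],
  ],
)

```text
clock: 3.4
tool_pos: [0.5128, 0.1117, 0.0567]
ee_rot: [[-0.597, 0.803, -0.002], [0.803, 0.597, -0.002], [-0.0, -0.003, -1.0]]
contact_force: [-0.0, -0.0, -0.5]
finger_gap: 0.0851
```

Emit:
send_rows(
  deltas=[
    [[0, 0, 0], 0],
    [[0, 0, 0], 0],
    [[0, 0, 0], 0],
    [[0, 0, 0], 0],
  ],
  jaw=10,
)

```text
clock: 3.8
tool_pos: [0.5135, 0.1118, 0.0579]
ee_rot: [[-0.596, 0.803, -0.0], [0.803, 0.596, -0.002], [-0.001, -0.002, -1.0]]
contact_force: [-0.3, -0.2, 0.6]
finger_gap: 0.0275
```

Emit:
send_rows(
  deltas=[
    [[0, 0, 0], 0],
    [[0, 0, 0], 0],
    [[0, 0, 0], 0],
  ],
)

```text
clock: 4.1
tool_pos: [0.513, 0.1114, 0.0582]
ee_rot: [[-0.596, 0.803, -0.001], [0.803, 0.596, -0.003], [-0.002, -0.002, -1.0]]
contact_force: [0.8, -0.1, -1.1]
finger_gap: 0.0225
```

Emit:
send_rows(
  deltas=[
    [[0, 0, 0.15], 0],
    [[0, 0, 0.15], 0],
    [[0, 0, 0], 0],
  ],
)

```text
clock: 4.4
tool_pos: [0.5127, 0.1113, 0.0704]
ee_rot: [[-0.596, 0.803, -0.002], [0.803, 0.596, -0.003], [-0.001, -0.004, -1.0]]
contact_force: [1.0, -0.1, -9.0]
finger_gap: 0.0225
```

```bash
cat > arc.py <<'E'
import numpy as np,sys
# args: x y yaw sgn(+1/-1) step_deg n  [A]
x,y,yaw,st,n=map(float,sys.argv[1:6]); A=np.array([.6068,-.018])
v=np.array([x,y])-A; print("r",np.hypot(*v),"ang",np.degrees(np.arctan2(v[1],v[0]))%360,"yaw",yaw)
a0=np.degrees(np.arctan2(v[1],v[0]))
r0=np.hypot(*v)
P=lambda a,r: A+r*np.array([np.cos(np.radians(a)),np.sin(np.radians(a))])
pr=np.array([x,y])
for k in range(1,int(n)+1):
    f=k/n; q=P(a0+k*st,r0+(.160-r0)*f); print(((q-pr)/.04).round(3),end=" "); pr=q
print()
E
python3 arc.py .5127 .1113 126.6 4 8
```

```text
r 0.15991654073297107 ang 126.04581255768164 yaw 126.6
[-0.22  -0.172] [-0.207 -0.187] [-0.194 -0.201] [-0.179 -0.214] [-0.164 -0.226] [-0.148 -0.237] [-0.131 -0.246] [-0.114 -0.255]
```

Emit:
send_rows(
  deltas=[
    [[-0.22, -0.17, 0], 0.8],
    [[-0.21, -0.19, 0], 0.8],
    [[-0.19, -0.2, 0], 0.8],
    [[-0.18, -0.21, 0], 0.8],
    [[-0.16, -0.23, 0], 0.8],
  ],
)

```text
clock: 4.9
tool_pos: [0.4743, 0.0703, 0.0702]
ee_rot: [[-0.841, 0.54, 0.0], [0.54, 0.841, -0.005], [-0.003, -0.004, -1.0]]
contact_force: [2.9, -2.0, -8.0]
finger_gap: 0.0225
```

```bash
python3 arc.py .4743 .0703 147.3 4 8
```

```text
r 0.15922669374197282 ang 146.31991257834588 yaw 147.3
[-0.148 -0.235] [-0.131 -0.245] [-0.114 -0.254] [-0.096 -0.261] [-0.078 -0.268] [-0.059 -0.273] [-0.04  -0.276] [-0.02  -0.278]
```

Emit:
send_rows(
  deltas=[
    [[-0.15, -0.23, 0], 0.8],
    [[-0.13, -0.25, 0], 0.8],
    [[-0.11, -0.25, 0], 0.8],
    [[-0.1, -0.26, 0], 0.8],
    [[-0.08, -0.27, 0], 0.8],
    [[-0.06, -0.27, 0], 0.8],
    [[-0.04, -0.28, 0], 0.8],
    [[-0.02, -0.28, 0], 0.8],
  ],
)

```text
clock: 5.7
tool_pos: [0.4486, -0.0173, 0.0713]
ee_rot: [[-1.0, -0.009, 0.01], [-0.009, 1.0, -0.003], [-0.01, -0.003, -1.0]]
contact_force: [6.6, 0.5, -8.2]
finger_gap: 0.0222
```

```bash
sed -i 's/(.160-r0)/(.157-r0)/' arc.py; python3 arc.py .4486 -.0173 180.5 4 8
```

```text
r 0.15820154866498623 ang 179.74648050622798 yaw 180.5
[ 0.012 -0.276] [ 0.031 -0.274] [ 0.05  -0.271] [ 0.069 -0.266] [ 0.087 -0.261] [ 0.105 -0.254] [ 0.123 -0.245] [ 0.139 -0.236]
```

Emit:
send_rows(
  deltas=[
    [[0.03, -0.28, 0], 0.8],
    [[0.04, -0.27, 0], 0.8],
    [[0.05, -0.27, 0], 0.8],
    [[0.07, -0.27, 0], 0.8],
    [[0.09, -0.26, 0], 0.8],
    [[0.11, -0.25, 0], 0.8],
    [[0, 0, 0], 0],
  ],
)

```text
clock: 6.4
tool_pos: [0.4639, -0.0846, 0.071]
ee_rot: [[-0.903, -0.43, 0.009], [-0.43, 0.903, 0.002], [-0.009, -0.002, -1.0]]
contact_force: [3.7, 0.7, -8.0]
finger_gap: 0.0226
```

```bash
python3 arc.py .4639 -.0846 205.5 4 3
```

```text
r 0.15765776225736558 ang 204.98835207211232 yaw 205.5
[ 0.13  -0.242] [ 0.146 -0.233] [ 0.162 -0.221]
```

Emit:
send_rows(
  deltas=[
    [[0.13, -0.24, 0], 0.8],
    [[0.15, -0.23, 0], 0.8],
    [[0.16, -0.2, 0], 0.7],
    [[0, 0, 0], 0],
  ],
)

```text
clock: 6.8
tool_pos: [0.4799, -0.1114, 0.0703]
ee_rot: [[-0.8, -0.601, 0.005], [-0.601, 0.8, 0.003], [-0.006, -0.0, -1.0]]
contact_force: [2.9, -0.9, -8.3]
finger_gap: 0.0225
```

Emit:
send_rows(
  deltas=[
    [[0.05, -0.06, 0], 0.2],
    [[0, 0, 0], 0],
  ],
)

```text
clock: 7.0
tool_pos: [0.4814, -0.1133, 0.07]
ee_rot: [[-0.79, -0.613, 0.004], [-0.613, 0.79, 0.004], [-0.005, 0.001, -1.0]]
contact_force: [0.5, -2.5, -6.8]
finger_gap: 0.0222
```

Emit:
send_rows(
  deltas=[
    [[0.06, -0.08, 0], 0.2],
    [[0.04, -0.06, 0], 0],
    [[0, 0, 0], 0],
  ],
)

```text
clock: 7.3
tool_pos: [0.4815, -0.1135, 0.0685]
ee_rot: [[-0.778, -0.628, -0.002], [-0.628, 0.778, 0.015], [-0.007, 0.013, -1.0]]
contact_force: [3.7, -4.6, -8.0]
finger_gap: 0.0223
```

```bash
python3 snap.py wrist 3;python3 snap.py top 3; python3 -c "
from h import *
p=cv2.imread('pics/top3.png'); cv2.imwrite('pics/c7.png',cv2.resize(p[120:270,230:390],None,fx=4.5,fy=4,interpolation=2))"
```

```text
7.3 [ 0.4815 -0.1135  0.0685] -141.11 q [-0.4   0.33 -0.43  0.82  0.01 -1.08] gap 0.0223 F [ 3.7 -4.6 -8. ]
7.35 [ 0.4816 -0.1137  0.0686] -141.12 q [-0.4   0.33 -0.43  0.82  0.01 -1.08] gap 0.0221 F [-0.4  3.4 -8.3]
```

View pics/wrist3.png

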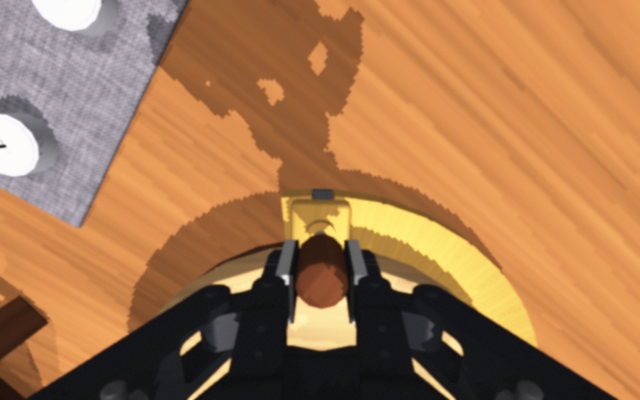

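View pics/c7.png

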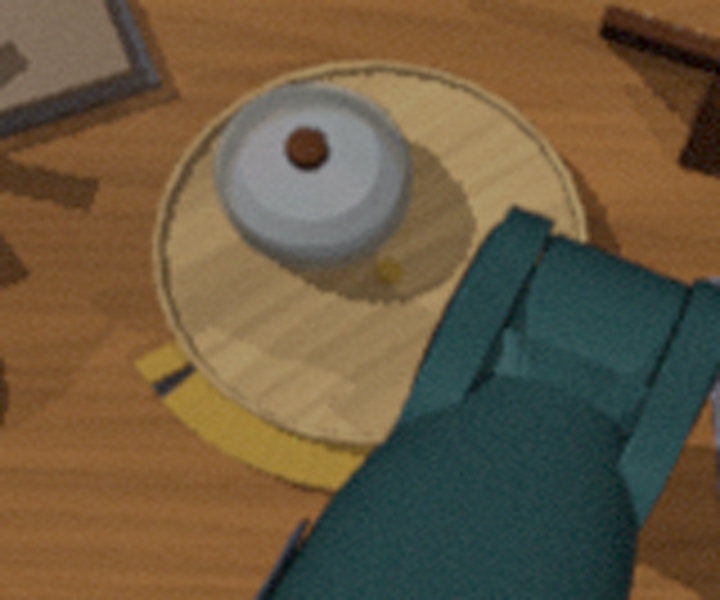

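Emit:
send_rows(
  deltas=[
    [[0.02, -0.03, -0.12], 0],
    [[0.02, -0.03, -0.12], 0],
    [[0, 0, -0.03], 0],
    [[0, 0, 0], 0],
  ],
)

```text
clock: 7.8
tool_pos: [0.4819, -0.1129, 0.0581]
ee_rot: [[-0.777, -0.629, -0.003], [-0.629, 0.777, 0.02], [-0.01, 0.017, -1.0]]
contact_force: [0.1, 5.2, -5.8]
finger_gap: 0.0224
```

Emit:
send_rows(
  deltas=[
    [[0, 0, -0.05], 0],
    [[0, 0, 0], 0],
  ],
)

```text
clock: 8.0
tool_pos: [0.4832, -0.1121, 0.0577]
ee_rot: [[-0.776, -0.631, 0.001], [-0.631, 0.775, 0.021], [-0.014, 0.015, -1.0]]
contact_force: [-1.2, 4.1, -7.2]
finger_gap: 0.0222
```

Emit:
send_rows(
  deltas=[
    [[0, 0, 0], 0],
    [[0, 0, 0], 0],
    [[0, 0, 0], 0],
    [[0, 0, 0], 0],
  ],
  jaw=60,
)

```text
clock: 8.4
tool_pos: [0.4844, -0.1128, 0.0588]
ee_rot: [[-0.775, -0.632, 0.004], [-0.632, 0.775, 0.019], [-0.015, 0.012, -1.0]]
contact_force: [0.5, 0.4, -0.1]
finger_gap: 0.0602
```

```bash
python3 snap.py wrist 4; python3 -c "
from h import *
p=cv2.imread('pics/wrist4.png'); cv2.imwrite('pics/c8.png',cv2.resize(p[180:310,250:400],None,fx=5,fy=4.5,interpolation=2))"
```

```text
8.4 [ 0.4844 -0.1128  0.0588] -140.82 q [-0.4   0.34 -0.44  0.79  0.02 -1.09] gap 0.0602 F [ 0.5  0.4 -0.1]
```

View pics/c8.png

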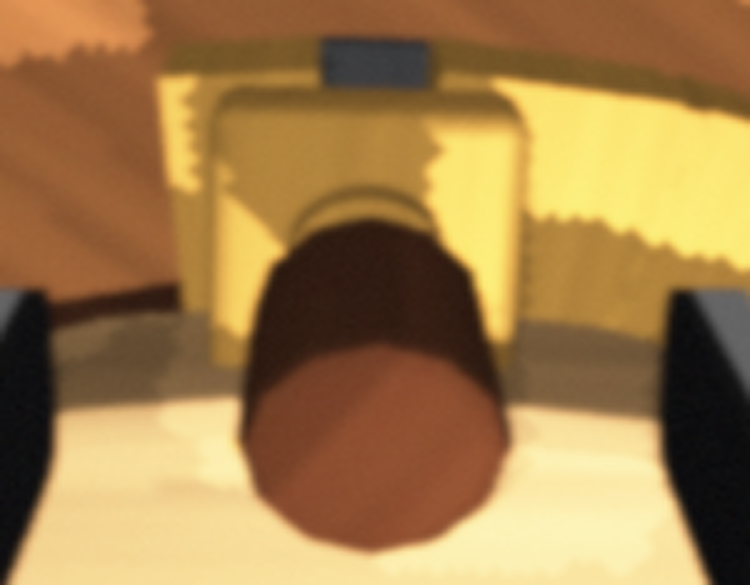

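```bash
python3 - <<'E'
from h import *
p,d,K,T=load("wrist4")
u,v=250+375/5-.4,180+448/4.5-.4
print([dep(K,T,d,u+a,v+b).round(4) for a in(-8,0,8) for b in (-6,0,6)]); pk=atz(K,T,u,v,.087);print(pk)
e=pk[:2]-[.6068,-.018]; print(np.hypot(*e),np.degrees(np.arctan2(e[1],e[0]))%360)
p,d,K,T=load("wrist2")
print([dep(K,T,d,329+a,278+b).round(4) for a in(-8,0,8) for b in (-6,0,6)])
p,d,K,T=load("top3")
# crop: fx4.5, fy4, origin 230,120
print("domeknob",atz(K,T,230+307/4.5-.4,120+148/4-.4,.18), "rim", atz(K,T,230+370/4.5-.4,120+252/4-.4,.048))
E
```

```text
[array([ 0.4792, -0.1193,  0.0873]), array([ 0.4816, -0.1174,  0.0868]), array([ 0.4837, -0.1157,  0.0871]), array([ 0.4773, -0.1166,  0.0869]), array([ 0.4799, -0.1145,  0.0861]), array([ 0.482 , -0.1127,  0.0864]), array([ 0.4753, -0.1139,  0.0867]), array([ 0.4776, -0.112 ,  0.0866]), array([ 0.4801, -0.1098,  0.0858])]
[ 0.47945911 -0.11482495  0.087     ]
0.15997116727307448 217.24791504249953
[array([0.5061, 0.1125, 0.0877]), array([0.5081, 0.1096, 0.0865]), array([0.5099, 0.1071, 0.0861]), array([0.5089, 0.1143, 0.0872]), array([0.5106, 0.112 , 0.0873]), array([0.5123, 0.1096, 0.0872]), array([0.512 , 0.1159, 0.0864]), array([0.5136, 0.1137, 0.0866]), array([0.5154, 0.1112, 0.0864])]
domeknob [0.65619574 0.01923431 0.18      ] rim [ 0.60743939 -0.01785884  0.048     ]
```

Emit:
send_rows(
  deltas=[
    [[0, 0, 0.5], 0],
    [[0, 0, 1], 0],
    [[0, 0, 1], 0],
    [[0, 0, 1], 0],
    [[0, 0, 1], 0],
    [[0.2, 0.1, 0.5], 0],
    [[0.6, 0.5, 0], 0],
    [[0.7, 0.5, 0], 0],
  ],
  jaw=70,
)

```text
clock: 9.25
tool_pos: [0.542, -0.069, 0.2684]
ee_rot: [[-0.778, -0.628, 0.005], [-0.628, 0.778, 0.018], [-0.015, 0.011, -1.0]]
contact_force: [0.3, -0.7, 0.1]
finger_gap: 0.0701
```

Emit:
send_rows(
  deltas=[
    [[0.7, 0.6, 0], 0],
    [[0.7, 0.6, 0], 0],
    [[0.7, 0.5, 0], 0],
    [[0.4, 0.4, 0], 0],
    [[0, 0, 0], 0],
    [[0, 0, 0], 0],
  ],
)

```text
clock: 9.85
tool_pos: [0.6482, 0.0208, 0.2672]
ee_rot: [[-0.777, -0.629, 0.005], [-0.629, 0.777, 0.018], [-0.015, 0.01, -1.0]]
contact_force: [-0.0, -0.4, 0.2]
finger_gap: 0.0702
```

```bash
python3 snap.py wrist 5
```

```text
9.85 [0.6482 0.0208 0.2672] -141.0 q [-0.1   0.48  0.39  1.48  0.02 -0.78] gap 0.0702 F [-0.  -0.4  0.2]
```

View pics/wrist5.png

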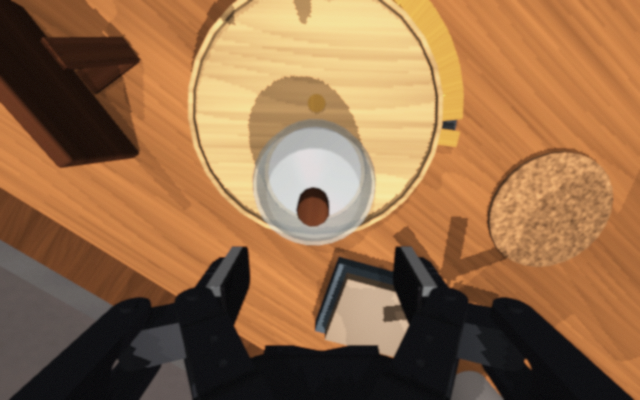

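```bash
python3 - <<'E'
from h import *
p,d,K,T=load("wrist5")
cv2.imwrite("pics/c9.png",cv2.resize(p[110:260,240:390],None,fx=4,fy=4,interpolation=2))
for v in (205,211): print(dep(K,T,d,313,v), atz(K,T,313,v,.18))
E
```

```text
[0.65181639 0.01736853 0.17979956] [0.6517624  0.01732904 0.18      ]
[0.65547804 0.02030278 0.18058667] [0.65564606 0.0204263  0.18      ]
```

View pics/c9.png

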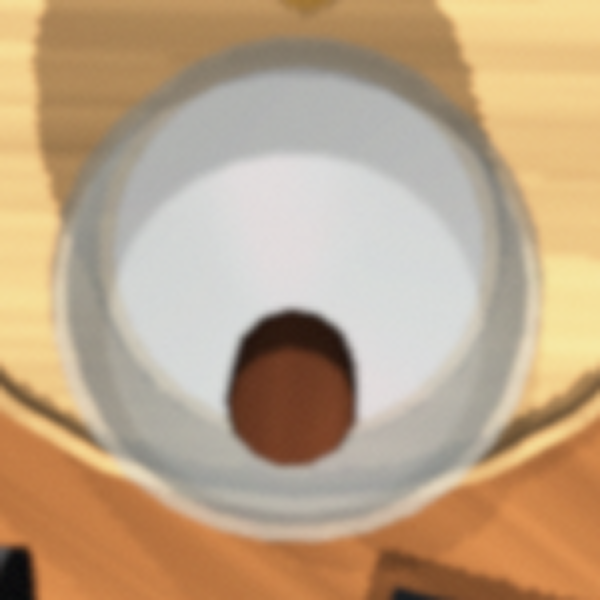

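Emit:
send_rows(
  deltas=[
    [[0.2, 0, -0.5], 0],
    [[0, 0, -0.8], 0],
    [[0, 0, -0.8], 0],
    [[0, 0, -0.5], 0],
    [[0, 0, -0.2], 0],
    [[0, 0, 0], 0],
  ],
)

```text
clock: 10.5
tool_pos: [0.6529, 0.0158, 0.1547]
ee_rot: [[-0.781, -0.625, 0.009], [-0.625, 0.781, 0.017], [-0.018, 0.007, -1.0]]
contact_force: [-0.2, -0.4, 0.4]
finger_gap: 0.07
```

Emit:
send_rows(
  deltas=[
    [[0.1, 0.13, -0.09], 0],
    [[0, 0, 0], 0],
    [[0, 0, 0], 0],
  ],
)

```text
clock: 10.8
tool_pos: [0.6582, 0.0208, 0.154]
ee_rot: [[-0.781, -0.624, 0.013], [-0.624, 0.781, 0.016], [-0.02, 0.004, -1.0]]
contact_force: [0.8, 0.2, -0.2]
finger_gap: 0.0701
```

```bash
python3 snap.py wrist 6
```

```text
10.8 [0.6582 0.0208 0.154 ] -141.36 q [-0.1   0.51  0.14  1.19  0.02 -0.77] gap 0.0701 F [ 0.8  0.2 -0.2]
```

View pics/wrist6.png

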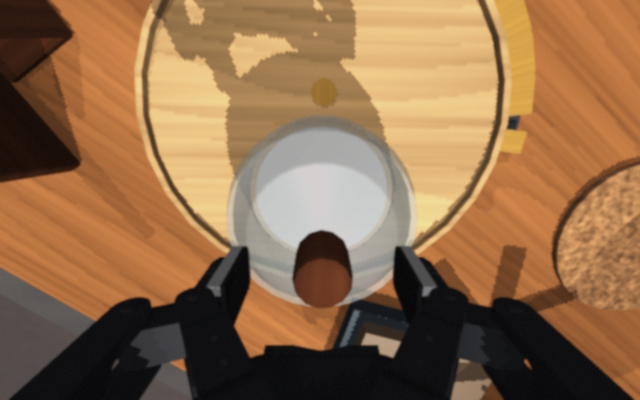

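Emit:
send_rows(
  deltas=[
    [[0, 0, -0.05], 0],
    [[0, 0, 0], 0],
    [[0, 0, 0], 0],
    [[0, 0, 0], 0],
    [[0, 0, 0], 0],
    [[0, 0, 0], 0],
  ],
  jaw=15,
)

```text
clock: 11.45
tool_pos: [0.6586, 0.0208, 0.1528]
ee_rot: [[-0.781, -0.625, 0.015], [-0.624, 0.781, 0.016], [-0.021, 0.003, -1.0]]
contact_force: [-0.1, 0.8, 0.1]
finger_gap: 0.0254
```

Emit:
send_rows(
  deltas=[
    [[0, 0, 0.3], 0],
    [[0, 0, 0.3], 0],
    [[0, 0, 0.5], 0],
    [[0, 0, 0.5], 0],
    [[0, 0, 0.5], 0],
    [[0, 0, 0.3], 0],
    [[0, 0, 0], 0],
  ],
)

```text
clock: 12.15
tool_pos: [0.6563, 0.021, 0.2541]
ee_rot: [[-0.781, -0.625, 0.01], [-0.625, 0.781, 0.017], [-0.018, 0.007, -1.0]]
contact_force: [0.3, 0.4, -3.8]
finger_gap: 0.0254
```

```bash
python3 snap.py scene 7
```

```text
12.15 [0.6563 0.021  0.2541] -141.34 q [-0.1   0.49  0.37  1.44  0.02 -0.77] gap 0.0254 F [ 0.3  0.4 -3.8]
```

View pics/scene7.png

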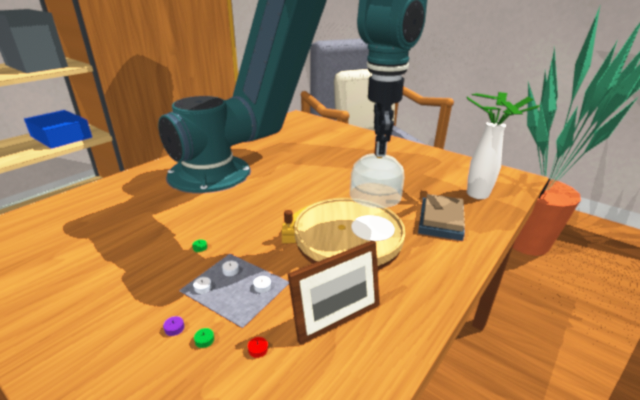

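Emit:
send_rows(
  deltas=[
    [[-0.2, 0.4, 0], 0],
    [[-0.35, 0.7, 0], 0],
    [[-0.4, 0.8, 0], 0],
    [[-0.4, 0.8, 0], 0],
    [[-0.4, 0.8, 0], 0],
    [[-0.4, 0.8, 0], 0],
    [[-0.4, 0.8, 0], 0],
    [[-0.4, 0.8, 0], 0],
  ],
)

```text
clock: 13.0
tool_pos: [0.5289, 0.2637, 0.2458]
ee_rot: [[-0.784, -0.62, -0.002], [-0.62, 0.784, 0.016], [-0.008, 0.014, -1.0]]
contact_force: [0.8, -0.3, -4.4]
finger_gap: 0.0254
```

Emit:
send_rows(
  deltas=[
    [[-0.4, 0.7, 0], 0],
    [[-0.2, 0.4, 0], 0],
    [[0, 0, 0], 0],
    [[0, 0, 0], 0],
  ],
)

```text
clock: 13.4
tool_pos: [0.4975, 0.3138, 0.2431]
ee_rot: [[-0.78, -0.625, -0.007], [-0.626, 0.78, 0.015], [-0.004, 0.016, -1.0]]
contact_force: [-0.0, -0.7, -4.0]
finger_gap: 0.0251
```

Emit:
send_rows(
  deltas=[
    [[0.1, 0, -0.5], 0],
    [[0, 0, -0.7], 0],
    [[0, 0, -0.7], 0],
    [[0, 0, -0.5], 0],
    [[0, 0, -0.3], 0],
    [[0, 0, -0.1], 0],
    [[0, 0, 0], 0],
  ],
)

```text
clock: 14.1
tool_pos: [0.502, 0.3087, 0.1255]
ee_rot: [[-0.784, -0.621, -0.009], [-0.621, 0.784, 0.013], [-0.002, 0.016, -1.0]]
contact_force: [0.7, -0.4, -3.2]
finger_gap: 0.0251
```

Emit:
send_rows(
  deltas=[
    [[0, 0.1, -0.06], 0],
    [[0, 0, -0.04], 0],
    [[0, 0, -0.03], 0],
    [[0, 0, 0], 0],
  ],
)

```text
clock: 14.5
tool_pos: [0.5031, 0.3131, 0.1225]
ee_rot: [[-0.784, -0.621, -0.006], [-0.621, 0.784, 0.015], [-0.005, 0.015, -1.0]]
contact_force: [1.0, 2.1, -4.3]
finger_gap: 0.0252
```

Emit:
send_rows(
  deltas=[
    [[0, 0, -0.05], 0],
    [[0, 0, -0.03], 0],
    [[0, 0, 0], 0],
  ],
)

```text
clock: 14.8
tool_pos: [0.5032, 0.3138, 0.1222]
ee_rot: [[-0.784, -0.621, -0.003], [-0.621, 0.783, 0.017], [-0.008, 0.015, -1.0]]
contact_force: [0.2, 0.3, -5.0]
finger_gap: 0.0251
```

Emit:
send_rows(
  deltas=[
    [[0, 0, -0.1], 0],
    [[0, 0, 0], 0],
  ],
)

```text
clock: 15.0
tool_pos: [0.5032, 0.3152, 0.1212]
ee_rot: [[-0.783, -0.622, -0.0], [-0.622, 0.783, 0.021], [-0.013, 0.017, -1.0]]
contact_force: [-0.4, -0.1, -4.0]
finger_gap: 0.0252
```

```bash
python3 snap.py scene 8; python3 -c "
from h import *
p=cv2.imread('pics/scene8.png'); cv2.imwrite('pics/c10.png',cv2.resize(p[100:240,300:460],None,fx=4.5,fy=4,interpolation=2))"
```

```text
15.0 [0.5032 0.3152 0.1212] -141.54 q [ 0.41  0.42 -0.11  1.03  0.02 -0.26] gap 0.0252 F [-0.4 -0.1 -4. ]
```

View pics/c10.png

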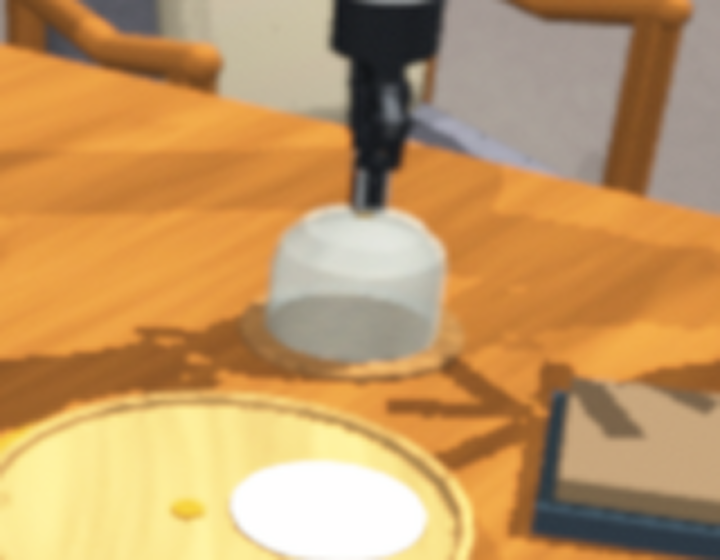

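Emit:
send_rows(
  deltas=[
    [[0, -0.03, -0.1], 0],
    [[0, 0, -0.05], 0],
    [[0, 0, 0], 0],
  ],
)

```text
clock: 15.35
tool_pos: [0.5027, 0.3151, 0.1212]
ee_rot: [[-0.782, -0.623, 0.004], [-0.623, 0.782, 0.025], [-0.019, 0.017, -1.0]]
contact_force: [-0.1, 0.4, -4.4]
finger_gap: 0.0251
```

Emit:
send_rows(
  deltas=[
    [[0, 0, -0.2], 0],
  ],
)

```text
clock: 15.45
tool_pos: [0.5037, 0.3164, 0.1163]
ee_rot: [[-0.782, -0.624, 0.008], [-0.623, 0.782, 0.029], [-0.025, 0.018, -1.0]]
contact_force: [-22.8, 0.5, 83.8]
finger_gap: 0.0254
```

Emit:
send_rows(
  deltas=[
    [[0, 0, 0], 0],
  ],
)

```text
clock: 15.55
tool_pos: [0.5044, 0.3166, 0.1168]
ee_rot: [[-0.782, -0.624, 0.01], [-0.623, 0.782, 0.029], [-0.027, 0.016, -1.0]]
contact_force: [0.1, -0.1, -4.5]
finger_gap: 0.0255
```

Emit:
send_rows(
  deltas=[
    [[0, 0, 0], 0],
    [[0, 0, 0], 0],
    [[0, 0, 0], 0],
    [[0, 0, 0], 0],
  ],
  jaw=60,
)

```text
clock: 15.95
tool_pos: [0.5049, 0.3165, 0.1157]
ee_rot: [[-0.782, -0.623, 0.01], [-0.623, 0.782, 0.029], [-0.026, 0.016, -1.0]]
contact_force: [-0.2, -0.6, -0.7]
finger_gap: 0.0601
```

```bash
python3 snap.py wrist 9; python3 snap.py scene 9; python3 -c "
from h import *
p=cv2.imread('pics/scene9.png'); cv2.imwrite('pics/c11.png',cv2.resize(p[100:240,300:460],None,fx=4.5,fy=4,interpolation=2))"
```

```text
15.95 [0.5049 0.3165 0.1157] -141.45 q [ 0.41  0.42 -0.13  1.    0.02 -0.26] gap 0.0601 F [-0.2 -0.6 -0.7]
16.0 [0.5049 0.3165 0.1157] -141.45 q [ 0.41  0.42 -0.13  1.    0.02 -0.26] gap 0.0604 F [ 0.4  0.4 -0.3]
```

View pics/c11.png

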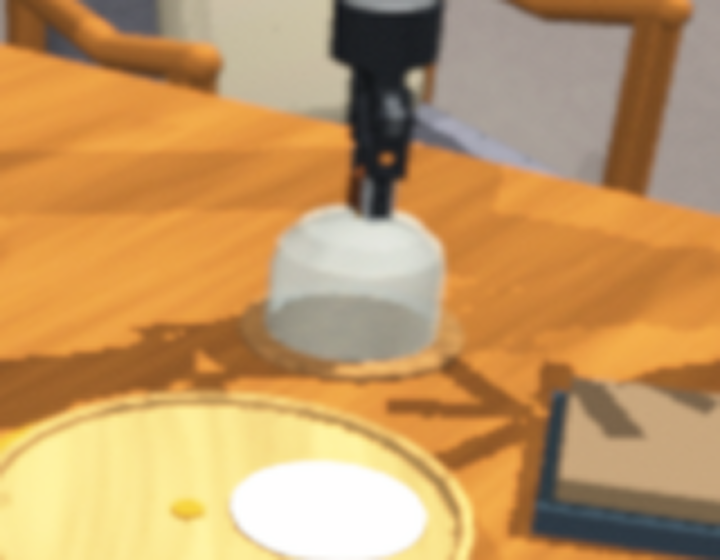

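View pics/wrist9.png

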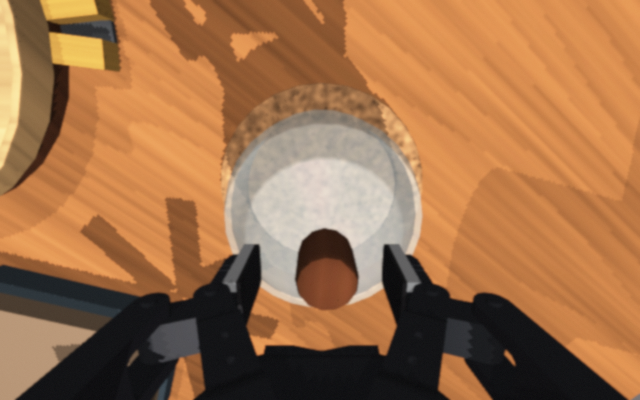

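```bash
python3 - <<'E'
from h import *
p,d,K,T=load("wrist9")
for u,v in [(327,275),(327,283),(327,291),(315,283),(340,283)]: print(dep(K,T,d,u,v).round(4))
print(atz(K,T,327,282,.148))
p,d,K,T=load("top0")
print(atz(K,T,201.8,216.7,.008))
E
```

```text
[0.4957 0.3121 0.148 ]
[0.4989 0.3147 0.1474]
[0.501  0.3164 0.1489]
[0.5017 0.3107 0.1477]
[0.4956 0.3188 0.1475]
[0.4981969  0.31409463 0.148     ]
[0.50108157 0.31444055 0.008     ]
```

Emit:
send_rows(
  deltas=[
    [[0, 0, 0.2], 0],
    [[0, 0, 0.5], 0],
    [[0, 0, 1], 0],
    [[0, 0, 1], 0],
    [[0, 0, 0.5], 0],
    [[0, 0, 0], 0],
  ],
)

```text
clock: 16.65
tool_pos: [0.5033, 0.3158, 0.2504]
ee_rot: [[-0.782, -0.623, 0.009], [-0.623, 0.782, 0.029], [-0.025, 0.017, -1.0]]
contact_force: [-0.3, -0.2, -0.2]
finger_gap: 0.0602
```

```bash
python3 snap.py wrist 10; python3 snap.py top 10
```

```text
16.65 [0.5033 0.3158 0.2504] -141.45 q [ 0.41  0.36  0.15  1.34  0.02 -0.26] gap 0.0602 F [-0.3 -0.2 -0.2]
16.7 [0.5031 0.3157 0.2492] -141.46 q [ 0.41  0.36  0.15  1.34  0.02 -0.26] gap 0.0601 F [-0.1 -0.8  0.2]
```

View pics/wrist10.png

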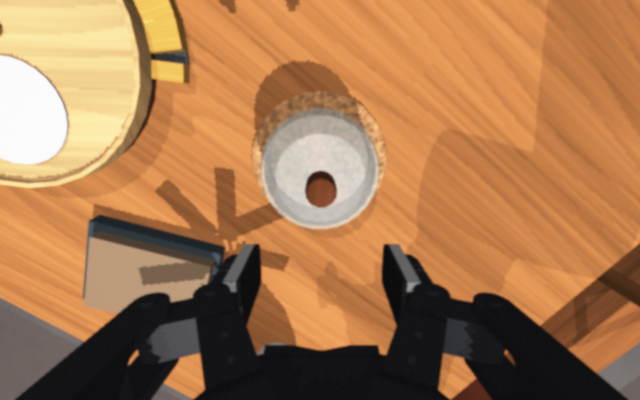

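View pics/top10.png

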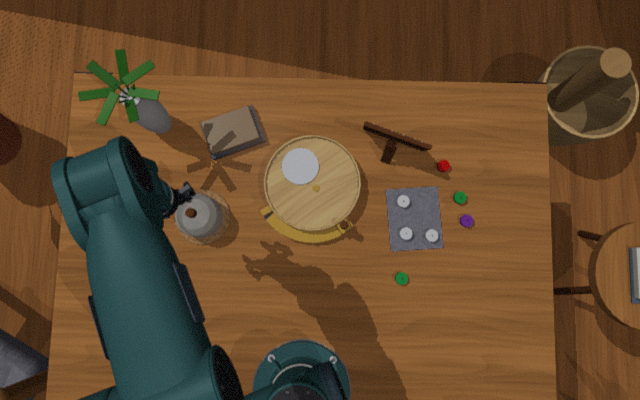

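```bash
cat > meas.py <<'E'
import sys
from h import *
n=sys.argv[1]
p,d,K,T=load(n)
g=p.min(axis=2)
hsv=cv2.cvtColor(p,cv2.COLOR_BGR2HSV)
m=((hsv[...,1]<50)&(p.max(axis=2)>130)).astype(np.uint8)
k,l,s,c=cv2.connectedComponentsWithStats(m)
for i in range(1,k):
    if s[i,4]>20 and 250<c[i][0]<480 and 130<c[i][1]<300:
        z=.044 if s[i,4]>500 else .02
        print(s[i],c[i].round(1),atz(K,T,*c[i],z).round(4), atz(K,T,*c[i],.06).round(4) )
E
python3 meas.py top10; python3 meas.py top0; python3 - <<'E'
from h import *
p,d,K,T=load("top10")
cv2.imwrite("pics/c12.png",cv2.resize(p[130:250,255:455],None,fx=4,fy=4,interpolation=2))
E
```

```text
[ 282  148   37   37 1085] [299.8 165.8] [0.6583 0.0196 0.044 ] [0.6551 0.0188 0.06  ]
[397 195  13  12 123] [403.  200.6] [ 0.5637 -0.2947  0.02  ] [ 0.5585 -0.2877  0.06  ]
[400 227  12  13 124] [405.6 233. ] [ 0.4657 -0.3029  0.02  ] [ 0.4632 -0.2956  0.06  ]
[426 229  12  13 125] [431.6 234.9] [ 0.4617 -0.3808  0.02  ] [ 0.4594 -0.3714  0.06  ]
[311 152  34  28 617] [327.6 166.2] [ 0.6591 -0.0638  0.044 ] [ 0.6559 -0.0636  0.06  ]
[397 195  13  12 119] [403.  200.6] [ 0.5637 -0.2946  0.02  ] [ 0.5585 -0.2875  0.06  ]
[400 227  12  13 121] [405.6 232.9] [ 0.4661 -0.3029  0.02  ] [ 0.4637 -0.2957  0.06  ]
[426 229  12  13 124] [431.5 235. ] [ 0.4616 -0.3807  0.02  ] [ 0.4593 -0.3712  0.06  ]
```

View pics/c12.png

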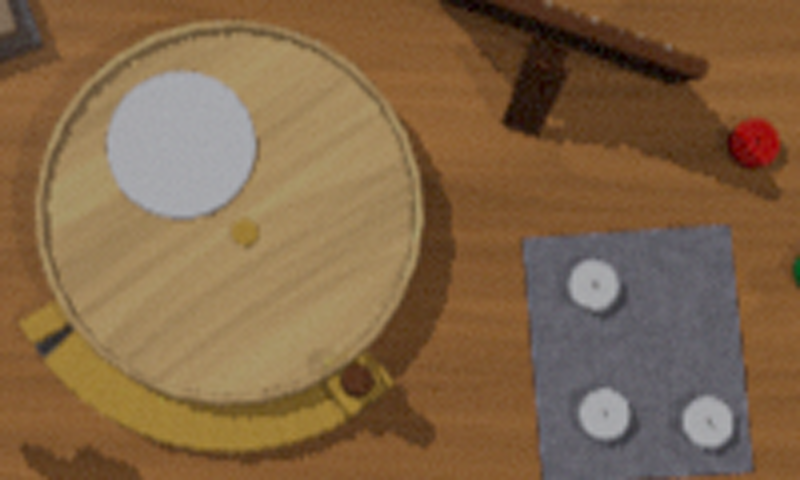

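Emit:
send_rows(
  deltas=[
    [[0.1, -0.9, 0], 0],
    [[0.1, -0.9, 0], 0],
    [[0.1, -0.9, 0], 0],
    [[0.1, -0.9, 0], 0],
    [[0.1, -0.9, 0], 0],
    [[0.1, -0.9, 0], 0],
    [[0.1, -0.9, 0], 0],
    [[0.1, -0.9, 0], 0],
  ],
  jaw=65,
)

```text
clock: 17.55
tool_pos: [0.5291, 0.0205, 0.2365]
ee_rot: [[-0.778, -0.628, -0.01], [-0.628, 0.777, 0.026], [-0.009, 0.027, -1.0]]
contact_force: [-0.1, 0.5, -1.5]
finger_gap: 0.0653
```

Emit:
send_rows(
  deltas=[
    [[0.1, -0.9, 0], 0],
    [[0.1, -0.9, 0], 0],
    [[0.1, -0.9, 0], 0],
    [[0.1, -0.9, 0], 0],
    [[0.1, -0.9, 0], 0],
    [[0.1, -0.9, 0], 0],
    [[0.1, -0.9, 0], 0],
    [[0.1, -0.9, 0], 0],
  ],
)

```text
clock: 18.35
tool_pos: [0.5558, -0.2783, 0.2253]
ee_rot: [[-0.778, -0.627, -0.026], [-0.628, 0.778, 0.034], [-0.001, 0.042, -0.999]]
contact_force: [1.6, 0.3, -0.1]
finger_gap: 0.0652
```

Emit:
send_rows(
  deltas=[
    [[0.1, -0.4, 0], 0],
    [[0.1, 0, -0.3], 0],
    [[0, 0, -0.5], 0],
    [[0, 0, -0.5], 0],
    [[0, 0, -0.3], 0],
    [[0, 0, 0], 0],
    [[0, 0, 0], 0],
  ],
)

```text
clock: 19.05
tool_pos: [0.5606, -0.2939, 0.1471]
ee_rot: [[-0.78, -0.624, -0.037], [-0.625, 0.779, 0.042], [0.003, 0.057, -0.998]]
contact_force: [0.1, 0.6, -0.3]
finger_gap: 0.0647
```

```bash
python3 snap.py wrist 11
```

```text
19.05 [ 0.5606 -0.2939  0.1471] -141.3 q [-0.62  0.52  0.13  1.24  0.01 -1.29] gap 0.0647 F [ 0.1  0.6 -0.3]
```

View pics/wrist11.png

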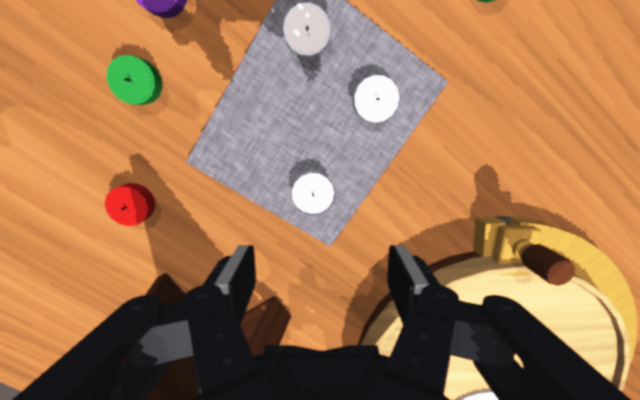

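Emit:
send_rows(
  deltas=[
    [[0, 0, 0], 0],
    [[0, 0, 0], 0],
    [[0, 0, 0], 0],
    [[0, 0, 0], 0],
  ],
)

```text
clock: 19.5
tool_pos: [0.5613, -0.2937, 0.1488]
ee_rot: [[-0.78, -0.625, -0.035], [-0.626, 0.779, 0.041], [0.002, 0.054, -0.999]]
contact_force: [-0.2, -0.2, 0.3]
finger_gap: 0.0652
```

```bash
python3 -c "
from bench import *
o=observe(); print(o['joints'].round(4),o['tool_pos'],o['ee_rot'].round(4),o['qvel'].round(4),o['effort'].round(2))"
```

```text
[-0.6165  0.5188  0.1347  1.2392  0.013  -1.2928] [ 0.56131792 -0.2937322   0.14884364] [[-0.7801 -0.6247 -0.0353]
 [-0.6257  0.779   0.0409]
 [ 0.0019  0.054  -0.9985]] [ 0.0005 -0.0017  0.0059  0.0034  0.0008 -0.0004] [ 9.000e-02 -8.537e+01  3.721e+01  6.300e-01  5.000e-02  0.000e+00]
```

Emit:
send_rows(
  deltas=[
    [[0, 0, 1], 0],
    [[0, 0, 1], 0],
    [[0, 0, 0], 0],
  ],
)

```text
clock: 19.8
tool_pos: [0.5604, -0.2932, 0.2312]
ee_rot: [[-0.78, -0.624, -0.037], [-0.625, 0.779, 0.042], [0.002, 0.056, -0.998]]
contact_force: [0.7, -0.5, 0.1]
finger_gap: 0.0649
```

Emit:
send_rows(
  deltas=[
    [[0, 0, -1], 0],
    [[0, 0, -1], 0],
    [[0, 0, 0], 0],
  ],
)

```text
clock: 20.1
tool_pos: [0.5613, -0.2941, 0.1513]
ee_rot: [[-0.78, -0.624, -0.032], [-0.625, 0.779, 0.039], [0.001, 0.05, -0.999]]
contact_force: [0.2, 0.0, -0.4]
finger_gap: 0.065
```

Emit:
send_rows(
  deltas=[
    [[-0.9, 0.4, 0], 0],
    [[-0.9, 0.4, 0], 0],
    [[0, 0, 0], 0],
  ],
)

```text
clock: 20.4
tool_pos: [0.4875, -0.2612, 0.1532]
ee_rot: [[-0.78, -0.625, -0.033], [-0.625, 0.779, 0.039], [0.001, 0.051, -0.999]]
contact_force: [0.4, -0.1, -0.6]
finger_gap: 0.0652
```

Emit:
send_rows(
  deltas=[
    [[0.9, -0.4, 0], 0],
    [[0.9, -0.4, 0], 0],
    [[0, 0, 0], 0],
  ],
)

```text
clock: 20.7
tool_pos: [0.5616, -0.2945, 0.1591]
ee_rot: [[-0.781, -0.624, -0.029], [-0.624, 0.78, 0.037], [-0.0, 0.047, -0.999]]
contact_force: [-2.2, 1.2, -1.2]
finger_gap: 0.0652
```

Emit:
send_rows(
  deltas=[
    [[0, 0, -0.6], 0],
    [[0, 0, -0.6], 0],
    [[0, 0, -0.4], 0],
    [[0, 0, 0], 0],
  ],
)

```text
clock: 21.1
tool_pos: [0.5651, -0.2967, 0.0989]
ee_rot: [[-0.781, -0.624, -0.024], [-0.625, 0.78, 0.033], [-0.002, 0.04, -0.999]]
contact_force: [0.1, 0.9, -0.2]
finger_gap: 0.0649
```

```bash
python3 snap.py wrist 12; cat > wl.py <<'E'
import sys
from h import *
n=sys.argv[1]; z=float(sys.argv[2])
p,d,K,T=load(n)
hsv=cv2.cvtColor(p,cv2.COLOR_BGR2HSV)
m=((hsv[...,1]<40)&(p.max(axis=2)>190)).astype(np.uint8)
k,l,s,c=cv2.connectedComponentsWithStats(m)
for i in range(1,k):
    if s[i,4]>300:
        w=s[i]; cc=(w[0]+w[2]/2-.5,w[1]+w[3]/2-.5)
        print(w,c[i].round(1),atz(K,T,*c[i],z).round(4),"bbox",atz(K,T,*cc,z).round(4))
E
python3 wl.py wrist12 .02; python3 wl.py wrist11 .02
```

```text
21.1 [ 0.5651 -0.2967  0.0989] -141.34 q [-0.62  0.54  0.04  1.11  0.01 -1.29] gap 0.0649 F [ 0.1  0.9 -0.2]
[ 289    0   58   40 1774] [317.4  16.4] [ 0.4636 -0.3764  0.02  ] bbox [ 0.4649 -0.3752  0.02  ]
[ 375   64   55   58 2505] [402.3  92.5] [ 0.4629 -0.3025  0.02  ] bbox [ 0.4631 -0.3027  0.02  ]
[ 297  183   52   48 1910] [322.7 206.8] [ 0.5607 -0.2941  0.02  ] bbox [ 0.5606 -0.2943  0.02  ]
[ 284    3   46   52 1840] [306.5  28.3] [ 0.4587 -0.3803  0.02  ] bbox [ 0.4588 -0.3802  0.02  ]
[ 354   75   46   48 1696] [376.6  98.2] [ 0.4628 -0.3024  0.02  ] bbox [ 0.4631 -0.3023  0.02  ]
[ 291  173   43   41 1369] [312.3 193. ] [ 0.5608 -0.294   0.02  ] bbox [ 0.5609 -0.2942  0.02  ]
```

View pics/wrist12.png

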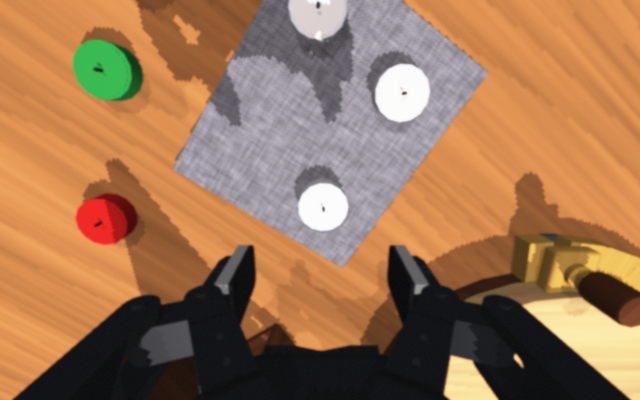

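Emit:
send_rows(
  deltas=[
    [[-0.1, 0.07, -0.6], 0],
    [[-0.1, 0, -0.6], 0],
    [[0, 0, -0.4], 0],
    [[0, 0, -0.2], 0],
    [[0, 0, 0], 0],
  ],
)

```text
clock: 21.65
tool_pos: [0.5612, -0.297, 0.0351]
ee_rot: [[-0.781, -0.625, -0.013], [-0.625, 0.78, 0.026], [-0.005, 0.028, -1.0]]
contact_force: [0.0, 0.4, 0.5]
finger_gap: 0.0651
```

Emit:
send_rows(
  deltas=[
    [[0, 0.07, -0.4], 0],
    [[0, 0, -0.25], 0],
    [[0, 0, 0], 0],
  ],
)

```text
clock: 21.95
tool_pos: [0.5634, -0.2957, 0.0125]
ee_rot: [[-0.781, -0.625, -0.009], [-0.625, 0.781, 0.022], [-0.007, 0.023, -1.0]]
contact_force: [-0.3, -0.1, 0.9]
finger_gap: 0.0653
```

```bash
python3 snap.py wrist 13;  python3 wl.py wrist13 .02
```

```text
21.95 [ 0.5634 -0.2957  0.0125] -141.34 q [-0.62  0.6  -0.12  0.88  0.01 -1.29] gap 0.0653 F [-0.3 -0.1  0.9]
[ 416   36   91   97 6748] [459.9  83.7] [ 0.4626 -0.3027  0.02  ] bbox [ 0.4624 -0.3022  0.02  ]
[ 288  228   78   71 4246] [326.8 262.7] [ 0.5605 -0.2942  0.02  ] bbox [ 0.5607 -0.2942  0.02  ]
```

View pics/wrist13.png

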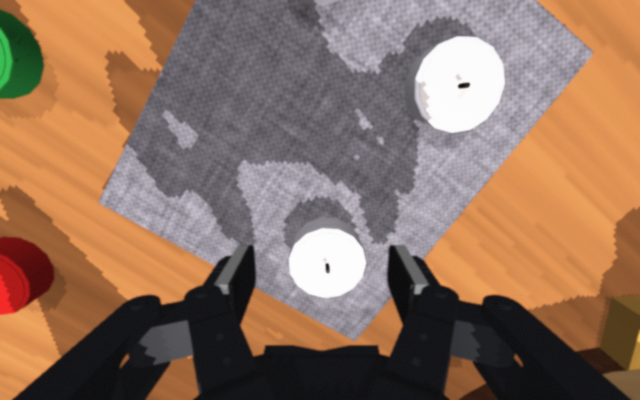

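Emit:
send_rows(
  deltas=[
    [[-0.08, 0.05, -0.18], 0],
    [[0, 0, 0], 0],
  ],
)

```text
clock: 22.2
tool_pos: [0.5608, -0.2943, 0.0068]
ee_rot: [[-0.781, -0.625, -0.007], [-0.625, 0.781, 0.021], [-0.008, 0.021, -1.0]]
contact_force: [-0.7, 0.7, -0.0]
finger_gap: 0.0648
```

Emit:
send_rows(
  deltas=[
    [[0, 0, 0], 0],
    [[0, 0, 0], 0],
    [[0, 0, 0], 0],
    [[0, 0, 0], 0],
  ],
  jaw=30,
)

```text
clock: 22.6
tool_pos: [0.5612, -0.2947, 0.008]
ee_rot: [[-0.781, -0.625, -0.006], [-0.625, 0.781, 0.02], [-0.008, 0.019, -1.0]]
contact_force: [-0.2, -0.7, -0.5]
finger_gap: 0.0354
```

Emit:
send_rows(
  deltas=[
    [[0, 0, 0.5], 0],
    [[0, 0, 0.8], 0],
    [[0, 0, 0.8], 0],
    [[0, 0, 0.8], 0],
    [[0, 0, 0], 0],
  ],
)

```text
clock: 23.1
tool_pos: [0.5601, -0.2939, 0.1273]
ee_rot: [[-0.781, -0.625, -0.008], [-0.625, 0.781, 0.022], [-0.007, 0.022, -1.0]]
contact_force: [1.0, -1.0, 0.4]
finger_gap: 0.0357
```

```bash
python3 snap.py wrist 14
```

```text
23.1 [ 0.5601 -0.2939  0.1273] -141.35 q [-0.62  0.5   0.05  1.14  0.01 -1.29] gap 0.0357 F [ 1.  -1.   0.4]
```

View pics/wrist14.png

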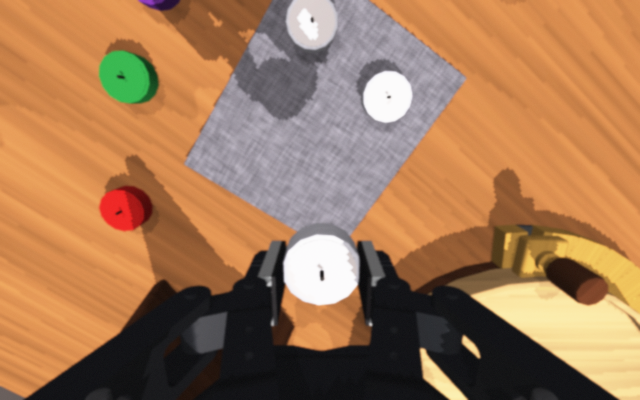

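Emit:
send_rows(
  deltas=[
    [[0, 0.6, 0.3], 0],
    [[0, 0.8, 0.2], 0],
    [[0.2, 0.9, 0], 0],
    [[0.4, 0.9, 0], 0],
    [[0.5, 0.9, 0], 0],
    [[0.5, 0.9, 0], 0],
    [[0.5, 0.9, 0], 0],
    [[0.5, 0.9, 0], 0],
  ],
)

```text
clock: 23.95
tool_pos: [0.6611, -0.0149, 0.1374]
ee_rot: [[-0.786, -0.618, -0.02], [-0.618, 0.786, 0.026], [-0.001, 0.032, -0.999]]
contact_force: [0.9, -0.2, -0.1]
finger_gap: 0.0352
```

Emit:
send_rows(
  deltas=[
    [[0.3, 0.8, 0], 0],
    [[0.1, 0.4, 0], 0],
    [[0, 0, 0], 0],
    [[0, 0, 0], 0],
  ],
)

```text
clock: 24.35
tool_pos: [0.6773, 0.0394, 0.132]
ee_rot: [[-0.783, -0.622, -0.026], [-0.622, 0.782, 0.027], [0.004, 0.037, -0.999]]
contact_force: [0.4, -0.2, -0.1]
finger_gap: 0.0355
```

Emit:
send_rows(
  deltas=[
    [[0.05, -0.07, -0.5], 0],
    [[0, 0, -0.6], 0],
    [[0, 0, -0.4], 0],
    [[0, 0, -0.3], 0],
    [[0, 0, 0], 0],
  ],
)

```text
clock: 24.85
tool_pos: [0.6773, 0.0294, 0.0575]
ee_rot: [[-0.787, -0.617, -0.026], [-0.617, 0.786, 0.026], [0.005, 0.036, -0.999]]
contact_force: [0.5, -1.5, 0.2]
finger_gap: 0.0353
```

Emit:
send_rows(
  deltas=[
    [[0.05, 0.17, -0.1], 0],
    [[0, 0, 0], 0],
    [[0, 0, 0], 0],
  ],
)

```text
clock: 25.15
tool_pos: [0.6801, 0.0355, 0.0549]
ee_rot: [[-0.788, -0.616, -0.024], [-0.616, 0.787, 0.025], [0.003, 0.035, -0.999]]
contact_force: [0.1, 0.0, -0.0]
finger_gap: 0.0353
```

```bash
python3 snap.py wrist 15
```

```text
25.15 [0.6801 0.0355 0.0549] -141.97 q [-0.08  0.63  0.09  1.05  0.02 -0.74] gap 0.0353 F [ 0.1  0.  -0. ]
```

View pics/wrist15.png

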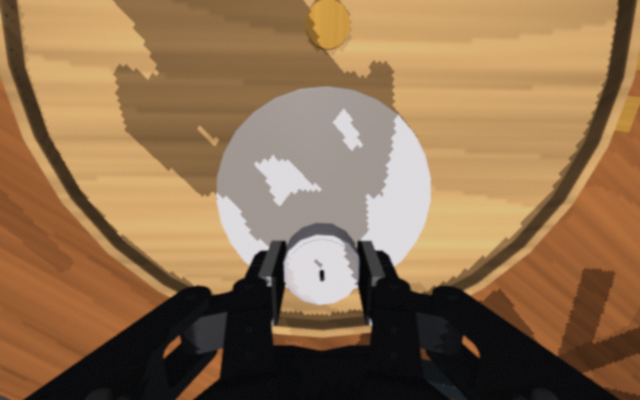

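```bash
python3 - <<'E'
from h import *
p,d,K,T=load("wrist15")
P=np.array([atz(K,T,u,v,.044)[:2] for u,v in [(217,187),(431,185),(325,86),(248,123),(399,118),(232,240)]])
from scipy.optimize import least_squares
r=least_squares(lambda q:np.hypot(*(P-q).T)-.056,[.657,.02]);print(r.x,r.fun)
print("light", atz(K,T,321,268,.067))
E
```

```text
[0.65700824 0.02213497] [ 0.00025613 -0.00109859  0.00091062 -0.00079917 -0.00102162 -0.00157192]
light [0.67931452 0.03489311 0.067     ]
```

Emit:
send_rows(
  deltas=[
    [[0, 0.03, -0.12], 0],
    [[0, 0, 0], 0],
  ],
)

```text
clock: 25.4
tool_pos: [0.6805, 0.037, 0.0505]
ee_rot: [[-0.788, -0.616, -0.023], [-0.616, 0.787, 0.025], [0.002, 0.034, -0.999]]
contact_force: [0.1, 0.8, -0.7]
finger_gap: 0.0358
```

Emit:
send_rows(
  deltas=[
    [[0, 0, -0.06], 0],
  ],
)

```text
clock: 25.5
tool_pos: [0.6807, 0.0371, 0.0483]
ee_rot: [[-0.787, -0.616, -0.022], [-0.616, 0.787, 0.025], [0.002, 0.033, -0.999]]
contact_force: [0.5, -0.1, 0.7]
finger_gap: 0.0355
```

Emit:
send_rows(
  deltas=[
    [[0, 0, 0], 0],
    [[0, 0, 0], 0],
    [[0, 0, 0], 0],
  ],
  jaw=52,
)

```text
clock: 25.8
tool_pos: [0.6805, 0.0371, 0.048]
ee_rot: [[-0.787, -0.616, -0.023], [-0.616, 0.787, 0.025], [0.002, 0.034, -0.999]]
contact_force: [0.8, -0.4, -0.1]
finger_gap: 0.0515
```

Emit:
send_rows(
  deltas=[
    [[0, 0, 0.3], 0],
    [[0, 0, 0.5], 0],
    [[0, 0, 0.8], 0],
    [[0, 0, 0.8], 0],
    [[0, 0, 0], 0],
  ],
)

```text
clock: 26.3
tool_pos: [0.6797, 0.0371, 0.1507]
ee_rot: [[-0.787, -0.616, -0.023], [-0.616, 0.787, 0.025], [0.002, 0.034, -0.999]]
contact_force: [0.3, 0.1, 0.4]
finger_gap: 0.0516
```

```bash
python3 snap.py wrist 16; python3 snap.py top 16; python3 meas.py top16
```

```text
26.3 [0.6797 0.0371 0.1507] -141.95 q [-0.08  0.58  0.25  1.27  0.02 -0.74] gap 0.0516 F [0.3 0.1 0.4]
26.35 [0.6791 0.0371 0.1487] -141.95 q [-0.08  0.58  0.25  1.27  0.02 -0.74] gap 0.0519 F [ 0.2  0.1 -0.1]
[309 150  10  30 198] [313.2 165. ] [ 0.6664 -0.0202  0.02  ] [ 0.6583 -0.021   0.06  ]
[401 228  11  11  90] [405.9 233.1] [ 0.4653 -0.3039  0.02  ] [ 0.4628 -0.2966  0.06  ]
[426 230  12  11  92] [431.7 235.1] [ 0.4612 -0.3811  0.02  ] [ 0.4589 -0.3716  0.06  ]
```

View pics/wrist16.png

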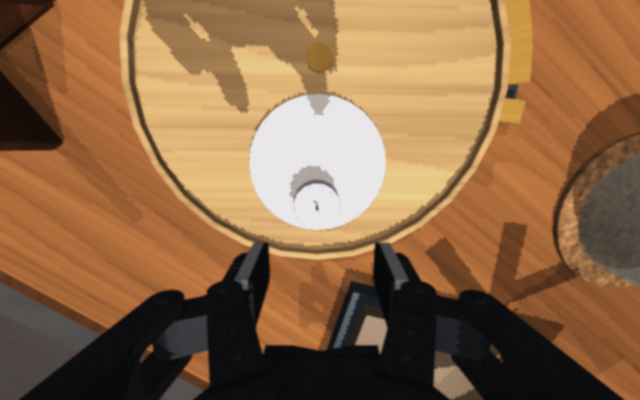

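Emit:
send_rows(
  deltas=[
    [[-0.4, -0.6, 0], -1],
    [[-0.45, -0.7, 0], -1],
    [[-0.45, -0.7, 0], -1],
    [[-0.45, -0.7, 0], -1],
    [[-0.45, -0.7, 0], -1],
    [[-0.45, -0.7, 0], -1],
    [[-0.45, -0.7, 0], -1],
    [[-0.45, -0.7, 0], -1],
  ],
  jaw=60,
)

```text
clock: 27.2
tool_pos: [0.528, -0.1852, 0.1392]
ee_rot: [[-0.998, 0.055, -0.012], [0.054, 0.998, 0.044], [0.015, 0.043, -0.999]]
contact_force: [1.0, -0.2, 0.1]
finger_gap: 0.0602
```

Emit:
send_rows(
  deltas=[
    [[-0.45, -0.7, 0], -1],
    [[-0.45, -0.7, 0], -1],
    [[-0.45, -0.7, 0], -1],
    [[-0.3, -0.5, 0], -1],
    [[0, 0, -0.3], 0],
    [[0, 0, -0.2], 0],
    [[0, 0, 0], 0],
  ],
)

```text
clock: 27.9
tool_pos: [0.4531, -0.2942, 0.1134]
ee_rot: [[-0.91, 0.414, -0.003], [0.414, 0.909, 0.051], [0.024, 0.045, -0.999]]
contact_force: [-0.1, -0.0, -0.1]
finger_gap: 0.0604
```

```bash
python3 snap.py wrist 17;  python3 wl.py wrist17 .02
```

```text
27.9 [ 0.4531 -0.2942  0.1134] 155.56 q [-0.75  0.37 -0.21  1.02  0.04 -0.32] gap 0.0604 F [-0.1 -0.  -0.1]
[ 290  199   47   45 1655] [312.9 220.6] [ 0.463  -0.3021  0.02  ] bbox [ 0.4633 -0.3021  0.02  ]
[ 203  233   42   40 1008] [220.5 249.5] [ 0.4532 -0.3812  0.02  ] bbox [ 0.4565 -0.3803  0.02  ]
```

View pics/wrist17.png

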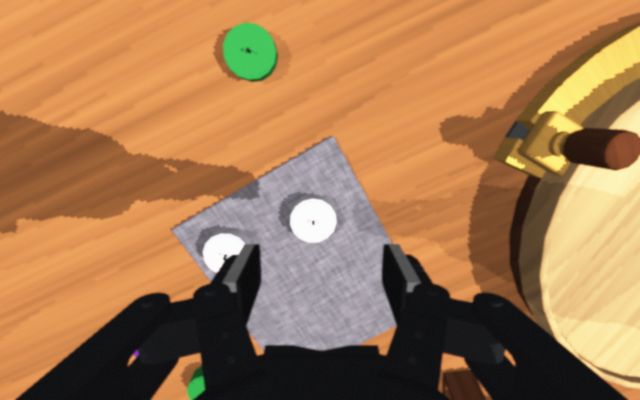

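Emit:
send_rows(
  deltas=[
    [[0.22, -0.18, -0.3], 0],
    [[0, 0, -0.6], 0],
    [[0, 0, -0.6], 0],
    [[0, 0, -0.4], 0],
    [[0, 0, 0], 0],
  ],
)

```text
clock: 28.45
tool_pos: [0.4667, -0.3016, 0.0338]
ee_rot: [[-0.913, 0.409, -0.0], [0.409, 0.911, 0.049], [0.021, 0.045, -0.999]]
contact_force: [0.0, 0.1, -0.6]
finger_gap: 0.0598
```

```bash
python3 snap.py wrist 18;  python3 wl.py wrist18 .02
```

```text
28.45 [ 0.4667 -0.3016  0.0338] 155.88 q [-0.74  0.47 -0.3   0.83  0.04 -0.32] gap 0.0598 F [ 0.   0.1 -0.6]
[ 288  210   61   29 1159] [319.4 224.2] [ 0.4542 -0.2972  0.02  ] bbox [ 0.4538 -0.2978  0.02  ]
[288 255  56  18 675] [316.2 263. ] [ 0.4745 -0.3083  0.02  ] bbox [ 0.4746 -0.3088  0.02  ]
[ 156  261   60   41 1593] [183.7 278.8] [ 0.4515 -0.3791  0.02  ] bbox [ 0.4532 -0.3789  0.02  ]
```

Emit:
send_rows(
  deltas=[
    [[-0.08, 0, -0.4], 0],
    [[0, 0, -0.22], 0],
    [[0, 0, 0], 0],
  ],
)

```text
clock: 28.8
tool_pos: [0.4661, -0.3029, 0.0112]
ee_rot: [[-0.913, 0.408, 0.003], [0.407, 0.912, 0.046], [0.016, 0.043, -0.999]]
contact_force: [-0.5, 0.7, -0.2]
finger_gap: 0.0601
```

```bash
python3 snap.py wrist 19;  python3 wl.py wrist19 .02
```

```text
28.8 [ 0.4661 -0.3029  0.0112] 155.96 q [-0.74  0.49 -0.34  0.77  0.04 -0.32] gap 0.0601 F [-0.5  0.7 -0.2]
[ 289  224   65   28 1172] [319.9 237.9] [ 0.4521 -0.2985  0.02  ] bbox [ 0.4521 -0.2979  0.02  ]
[294 277  58  18 691] [321.4 285.6] [ 0.4754 -0.3081  0.02  ] bbox [ 0.4756 -0.3076  0.02  ]
[147 282  51  19 511] [175.1 290.3] [ 0.4472 -0.373   0.02  ] bbox [ 0.447  -0.3745  0.02  ]
```

View pics/wrist19.png

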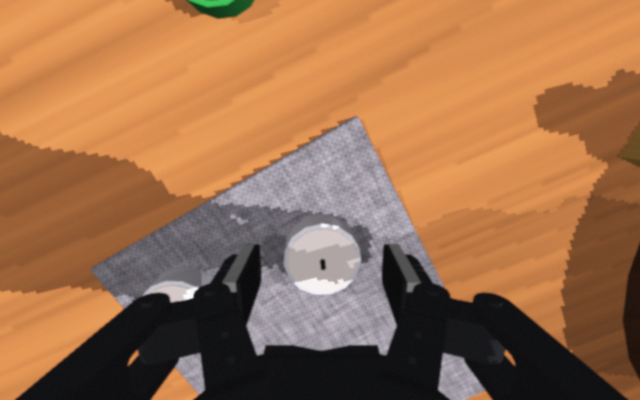

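Emit:
send_rows(
  deltas=[
    [[-0.05, 0, -0.14], 0],
    [[0, 0, 0], 0],
  ],
)

```text
clock: 29.05
tool_pos: [0.4649, -0.3035, 0.007]
ee_rot: [[-0.913, 0.407, 0.005], [0.407, 0.912, 0.045], [0.014, 0.043, -0.999]]
contact_force: [0.3, -0.6, -0.6]
finger_gap: 0.0598
```

Emit:
send_rows(
  deltas=[
    [[0, 0, 0], 0],
    [[0, 0, 0], 0],
    [[0, 0, 0], 0],
    [[0, 0, 0], 0],
  ],
  jaw=30,
)

```text
clock: 29.45
tool_pos: [0.4654, -0.3041, 0.0085]
ee_rot: [[-0.913, 0.407, 0.006], [0.407, 0.912, 0.043], [0.012, 0.042, -0.999]]
contact_force: [-0.5, -0.1, 0.5]
finger_gap: 0.0356
```

Emit:
send_rows(
  deltas=[
    [[0, 0, 0.5], 0],
    [[0, 0, 0.8], 0],
    [[0, 0, 0.8], 0],
    [[0, 0, 0.8], 0],
    [[0, 0, 0.3], 0],
    [[0, 0, 0], 0],
  ],
)

```text
clock: 30.05
tool_pos: [0.4643, -0.3031, 0.1409]
ee_rot: [[-0.913, 0.407, 0.005], [0.407, 0.912, 0.045], [0.014, 0.043, -0.999]]
contact_force: [0.3, 0.2, -0.8]
finger_gap: 0.0354
```

```bash
python3 snap.py wrist 20
```

```text
30.05 [ 0.4643 -0.3031  0.1409] 155.97 q [-0.74  0.37 -0.14  1.09  0.04 -0.32] gap 0.0354 F [ 0.3  0.2 -0.8]
```

View pics/wrist20.png

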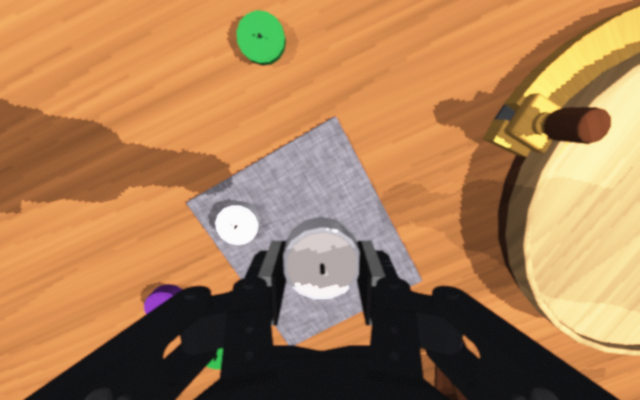

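```bash
python3 - <<'E'
from h import *
p,d,K,T=load("wrist16")
print(atz(K,T,316.5,204.5,.060))
P=np.array([atz(K,T,u,v,.044)[:2] for u,v in [(249,162),(386,162),(318,94),(317.5,230)]])
print(P.mean(0),P)
E
```

```text
[0.67951077 0.03684379 0.06      ]
[0.65535274 0.01992827] [[ 0.68800105 -0.02512492]
 [ 0.61979731  0.06302438]
 [ 0.61257519 -0.0132496 ]
 [ 0.7010374   0.05506323]]
```

Emit:
send_rows(
  deltas=[
    [[0.2, 0.6, 0.2], 0],
    [[0.4, 0.9, 0], 0],
    [[0.45, 0.9, 0], 0],
    [[0.45, 0.9, 0], 0],
    [[0.45, 0.9, 0], 0],
    [[0.45, 0.9, 0], 0],
    [[0.45, 0.9, 0], 0],
    [[0.45, 0.9, 0], 0],
  ],
)

```text
clock: 30.9
tool_pos: [0.595, -0.0192, 0.1383]
ee_rot: [[-0.91, 0.415, -0.006], [0.415, 0.909, 0.049], [0.026, 0.042, -0.999]]
contact_force: [0.6, -0.4, 0.1]
finger_gap: 0.0349
```

Emit:
send_rows(
  deltas=[
    [[0.4, 0.7, 0], 0],
    [[0.25, 0.5, 0], 0],
    [[0, 0, -0.3], 0],
    [[0, 0, -0.5], 0],
    [[0, 0, -0.5], 0],
    [[0, 0, -0.2], 0],
    [[0, 0, 0], 0],
  ],
)

```text
clock: 31.6
tool_pos: [0.6186, 0.0349, 0.0658]
ee_rot: [[-0.912, 0.411, -0.018], [0.41, 0.911, 0.05], [0.037, 0.038, -0.999]]
contact_force: [-1.0, 0.1, 0.7]
finger_gap: 0.0355
```

```bash
python3 snap.py wrist 21
```

```text
31.6 [0.6186 0.0349 0.0658] 155.81 q [-0.1   0.52 -0.09  0.98  0.05  0.32] gap 0.0355 F [-1.   0.1  0.7]
```

View pics/wrist21.png

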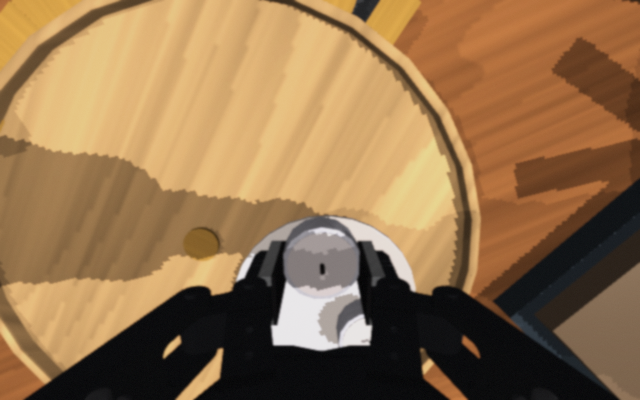

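Emit:
send_rows(
  deltas=[
    [[0.38, -0.11, -0.1], 0],
    [[0, 0, -0.1], 0],
    [[0, 0, 0], 0],
  ],
)

```text
clock: 31.95
tool_pos: [0.6343, 0.0294, 0.0597]
ee_rot: [[-0.911, 0.412, -0.016], [0.411, 0.91, 0.05], [0.035, 0.039, -0.999]]
contact_force: [-0.4, 0.6, -0.5]
finger_gap: 0.0355
```

```bash
python3 snap.py wrist 22; python3 - <<'E'
from h import *
p,d,K,T=load("wrist22")
cv2.imwrite("pics/c13.png",cv2.resize(p[190:360,220:430],None,fx=3.8,fy=3.5,interpolation=2))
E
```

```text
31.95 [0.6343 0.0294 0.0597] 155.74 q [-0.1   0.55 -0.06  0.98  0.05  0.32] gap 0.0355 F [-0.4  0.6 -0.5]
```

View pics/c13.png

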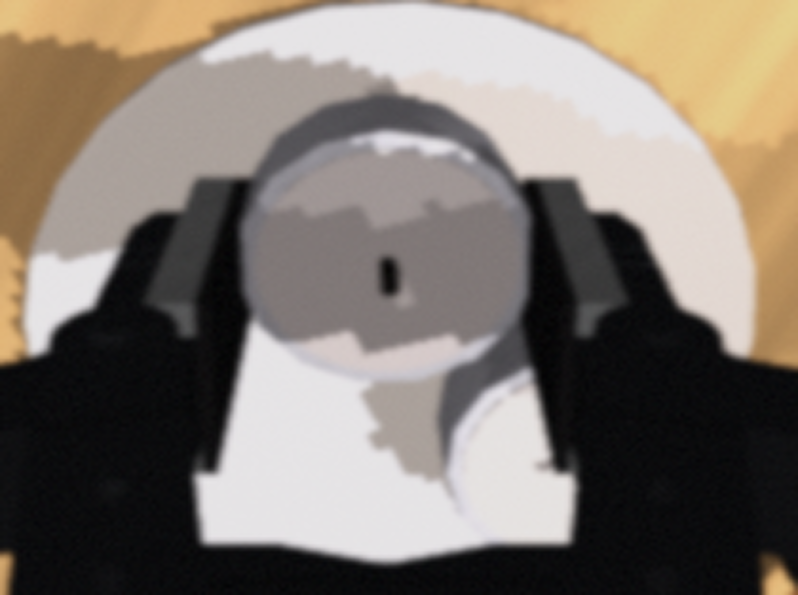

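Emit:
send_rows(
  deltas=[
    [[0, 0, -0.2], 0],
    [[0, 0, 0], 0],
  ],
)

```text
clock: 32.2
tool_pos: [0.6342, 0.0295, 0.0523]
ee_rot: [[-0.911, 0.412, -0.014], [0.411, 0.91, 0.05], [0.034, 0.039, -0.999]]
contact_force: [-0.1, -0.1, 0.2]
finger_gap: 0.0354
```

Emit:
send_rows(
  deltas=[
    [[0, 0, -0.1], 0],
  ],
)

```text
clock: 32.3
tool_pos: [0.6343, 0.0295, 0.0486]
ee_rot: [[-0.911, 0.412, -0.014], [0.41, 0.911, 0.05], [0.033, 0.04, -0.999]]
contact_force: [-0.3, -0.4, -0.7]
finger_gap: 0.0351
```

Emit:
send_rows(
  deltas=[
    [[0, 0, 0], 0],
    [[0, 0, 0], 0],
    [[0, 0, 0], 0],
  ],
  jaw=50,
)

```text
clock: 32.6
tool_pos: [0.6337, 0.0298, 0.0482]
ee_rot: [[-0.911, 0.411, -0.014], [0.41, 0.911, 0.05], [0.034, 0.04, -0.999]]
contact_force: [0.6, 0.0, -0.4]
finger_gap: 0.0498
```

Emit:
send_rows(
  deltas=[
    [[0, 0, 0.3], 0],
    [[0, 0, 0.5], 0],
    [[0, 0, 0.8], 0],
    [[0, 0, 0.8], 0],
    [[0, 0, 0], 0],
  ],
)

```text
clock: 33.1
tool_pos: [0.633, 0.0299, 0.151]
ee_rot: [[-0.911, 0.411, -0.014], [0.41, 0.911, 0.05], [0.033, 0.04, -0.999]]
contact_force: [-0.1, -0.4, -0.2]
finger_gap: 0.0503
```

```bash
python3 snap.py wrist 23
```

```text
33.1 [0.633  0.0299 0.151 ] 155.77 q [-0.1   0.49  0.09  1.19  0.05  0.32] gap 0.0503 F [-0.1 -0.4 -0.2]
```

View pics/wrist23.png

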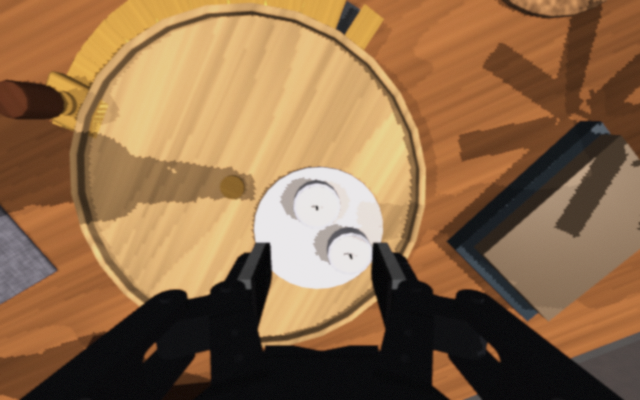

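```bash
python3 - <<'E'
from h import *
p,d,K,T=load("wrist23")
cv2.imwrite("pics/c14.png",cv2.resize(p[155:300,235:400],None,fx=4.5,fy=4,interpolation=2))
P=np.array([atz(K,T,u,v,.044)[:2] for u,v in [(253,228),(383,226),(318,167),(318,289)]]);c=(P[2]+P[3])/2;print(P.mean(0),c,(P[0]+P[1])/2)
for u,v in [(317,204),(349,252)]: print(atz(K,T,u,v,.06))
E
```

```text
[0.65506244 0.02107481] [0.65673185 0.02007191] [0.65339303 0.02207771]
[0.62989241 0.03087756 0.06      ]
[0.67871114 0.03784385 0.06      ]
```

View pics/c14.png

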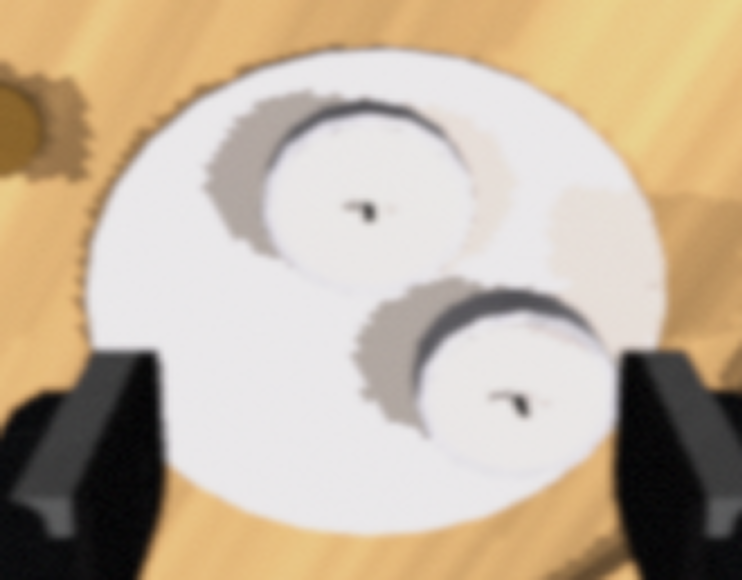

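Emit:
send_rows(
  deltas=[
    [[-0.3, -0.6, 0], -1],
    [[-0.35, -0.85, 0], -1],
    [[-0.35, -0.85, 0], -1],
    [[-0.35, -0.85, 0], -1],
    [[-0.35, -0.85, 0], -1],
    [[-0.35, -0.85, 0], -1],
    [[-0.35, -0.85, 0], -1],
    [[-0.35, -0.85, 0], -1],
  ],
  jaw=62,
)

```text
clock: 33.95
tool_pos: [0.5166, -0.2359, 0.1465]
ee_rot: [[-0.417, 0.909, 0.018], [0.908, 0.416, 0.051], [0.039, 0.038, -0.999]]
contact_force: [0.2, 0.4, -0.2]
finger_gap: 0.0618
```

Emit:
send_rows(
  deltas=[
    [[-0.35, -0.85, 0], -1],
    [[-0.35, -0.85, 0], -1],
    [[-0.35, -0.85, 0], -1],
    [[-0.2, -0.6, 0], -1],
    [[0, 0, -0.3], 0],
    [[0, 0, 0], 0],
  ],
)

```text
clock: 34.55
tool_pos: [0.4602, -0.3694, 0.1313]
ee_rot: [[-0.059, 0.998, 0.032], [0.997, 0.058, 0.044], [0.042, 0.035, -0.999]]
contact_force: [-0.2, 0.6, -0.3]
finger_gap: 0.0618
```

```bash
python3 snap.py wrist 24;  python3 wl.py wrist24 .02
```

```text
34.55 [ 0.4602 -0.3694  0.1313] 93.4 q [-0.84  0.42 -0.08  1.08  0.05  0.67] gap 0.0618 F [-0.2  0.6 -0.3]
[ 295  191   44   43 1454] [316.2 211.9] [ 0.4592 -0.3792  0.02  ] bbox [ 0.4595 -0.3792  0.02  ]
```

View pics/wrist24.png

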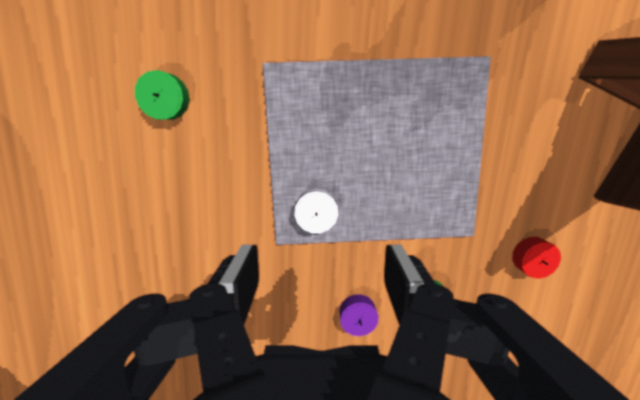

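Emit:
send_rows(
  deltas=[
    [[0, -0.22, -0.5], 0],
    [[0, 0, -0.7], 0],
    [[0, 0, -0.7], 0],
    [[0, 0, -0.4], 0],
    [[0, 0, 0], 0],
  ],
)

```text
clock: 35.1
tool_pos: [0.4633, -0.3734, 0.0388]
ee_rot: [[-0.072, 0.997, 0.034], [0.997, 0.07, 0.043], [0.04, 0.037, -0.999]]
contact_force: [-0.5, 0.6, 0.3]
finger_gap: 0.0618
```

```bash
python3 snap.py wrist 25;  python3 wl.py wrist25 .02
```

```text
35.1 [ 0.4633 -0.3734  0.0388] 94.11 q [-0.84  0.5  -0.22  0.86  0.05  0.66] gap 0.0618 F [-0.5  0.6  0.3]
[ 281  220   66   62 3107] [313.6 250.2] [ 0.459  -0.3789  0.02  ] bbox [ 0.4589 -0.3791  0.02  ]
```

View pics/wrist25.png

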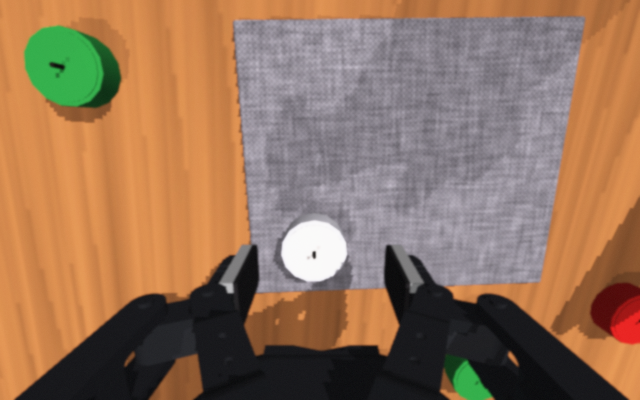

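Emit:
send_rows(
  deltas=[
    [[-0.1, -0.14, -0.4], 0],
    [[0, 0, -0.35], 0],
    [[0, 0, 0], 0],
  ],
)

```text
clock: 35.45
tool_pos: [0.4619, -0.3791, 0.0131]
ee_rot: [[-0.076, 0.996, 0.038], [0.996, 0.075, 0.039], [0.036, 0.04, -0.999]]
contact_force: [0.6, -0.5, 1.0]
finger_gap: 0.0622
```

```bash
python3 snap.py wrist 26;  python3 wl.py wrist26 .02
```

```text
35.45 [ 0.4619 -0.3791  0.0131] 94.37 q [-0.85  0.53 -0.25  0.79  0.05  0.65] gap 0.0622 F [ 0.6 -0.5  1. ]
[ 280  226   77   71 4202] [318.  260.9] [ 0.459  -0.3788  0.02  ] bbox [ 0.4591 -0.3789  0.02  ]
```

View pics/wrist26.png

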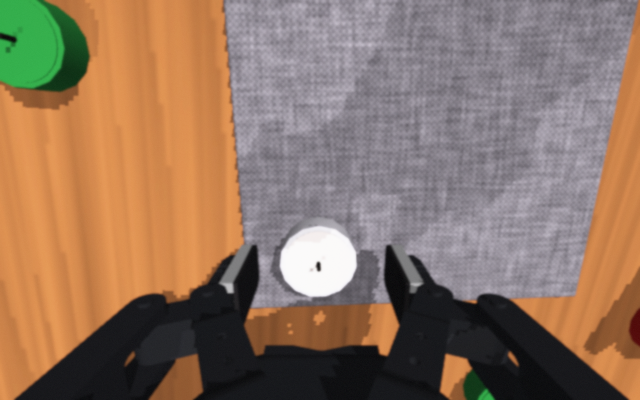

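Emit:
send_rows(
  deltas=[
    [[-0.05, 0, -0.18], 0],
    [[0, 0, 0], 0],
  ],
)

```text
clock: 35.7
tool_pos: [0.4612, -0.3799, 0.0086]
ee_rot: [[-0.077, 0.996, 0.04], [0.996, 0.076, 0.036], [0.033, 0.043, -0.999]]
contact_force: [-0.8, 0.6, 1.6]
finger_gap: 0.0618
```

Emit:
send_rows(
  deltas=[
    [[0, 0, 0], 0],
    [[0, 0, 0], 0],
    [[0, 0, 0], 0],
    [[0, 0, 0], 0],
  ],
  jaw=30,
)

```text
clock: 36.1
tool_pos: [0.4618, -0.3804, 0.0106]
ee_rot: [[-0.078, 0.996, 0.042], [0.997, 0.076, 0.034], [0.031, 0.044, -0.999]]
contact_force: [-0.5, -0.3, -0.3]
finger_gap: 0.035
```

Emit:
send_rows(
  deltas=[
    [[0, 0, 0.5], 0],
    [[0, 0, 0.8], 0],
    [[0, 0, 0.8], 0],
    [[0, 0, 0.8], 0],
    [[0, 0, 0.3], 0],
    [[0, 0, 0], 0],
  ],
)

```text
clock: 36.7
tool_pos: [0.4608, -0.3793, 0.1428]
ee_rot: [[-0.077, 0.996, 0.04], [0.996, 0.076, 0.036], [0.033, 0.043, -0.999]]
contact_force: [0.1, -0.2, -0.2]
finger_gap: 0.035
```

```bash
python3 snap.py wrist 27
```

```text
36.7 [ 0.4608 -0.3793  0.1428] 94.44 q [-0.85  0.42 -0.05  1.1   0.05  0.64] gap 0.035 F [ 0.1 -0.2 -0.2]
```

View pics/wrist27.png

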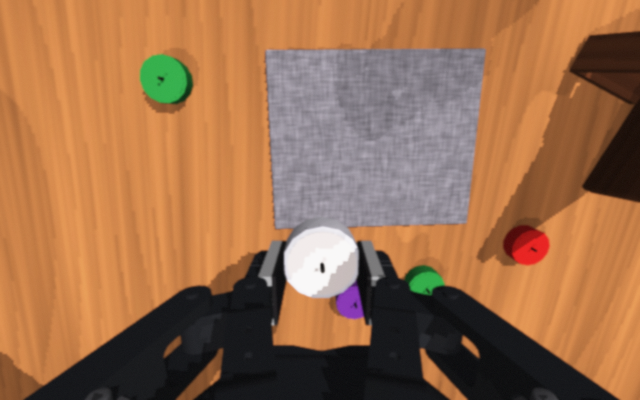

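Emit:
send_rows(
  deltas=[
    [[0, 0.7, 0.2], 0],
    [[0.2, 0.9, 0], 0],
    [[0.3, 0.9, 0], 0],
    [[0.4, 0.9, 0], 0],
    [[0.6, 0.9, 0], 0],
    [[0.65, 0.9, 0], 0],
    [[0.65, 0.9, 0], 0],
    [[0.65, 0.9, 0], 0],
  ],
)

```text
clock: 37.55
tool_pos: [0.5963, -0.091, 0.1401]
ee_rot: [[-0.068, 0.997, 0.03], [0.997, 0.067, 0.042], [0.04, 0.033, -0.999]]
contact_force: [0.7, 0.1, -0.8]
finger_gap: 0.0355
```

Emit:
send_rows(
  deltas=[
    [[0.65, 0.9, 0], 0],
    [[0.65, 0.8, 0], 0],
    [[0.3, 0.3, 0], 0],
    [[0, 0, -0.4], 0],
    [[0, 0, -0.5], 0],
    [[0, 0, -0.5], 0],
    [[0, 0, 0], 0],
  ],
)

```text
clock: 38.25
tool_pos: [0.6615, 0.0004, 0.0711]
ee_rot: [[-0.075, 0.997, 0.018], [0.996, 0.075, 0.045], [0.043, 0.021, -0.999]]
contact_force: [-0.3, 0.8, 0.1]
finger_gap: 0.0348
```

```bash
python3 snap.py wrist 28
```

```text
38.25 [6.615e-01 4.000e-04 7.110e-02] 94.33 q [-0.14  0.56 -0.    0.99  0.05  1.35] gap 0.0348 F [-0.3  0.8  0.1]
```

View pics/wrist28.png

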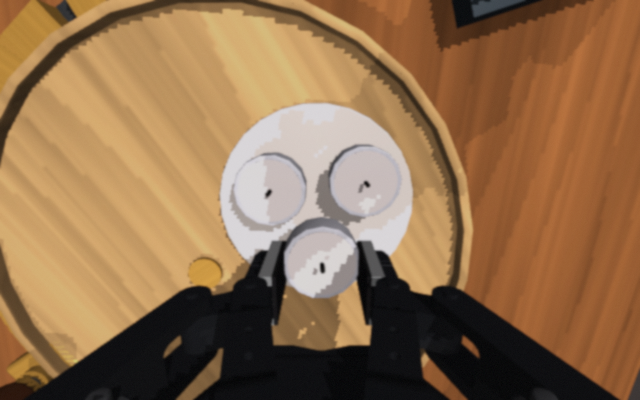

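Emit:
send_rows(
  deltas=[
    [[-0.05, -0.21, -0.1], 0],
    [[0, 0, -0.15], 0],
    [[0, 0, 0], 0],
  ],
)

```text
clock: 38.6
tool_pos: [0.6604, -0.0095, 0.0632]
ee_rot: [[-0.075, 0.997, 0.021], [0.996, 0.074, 0.044], [0.042, 0.024, -0.999]]
contact_force: [0.1, -0.7, -0.6]
finger_gap: 0.0353
```

```bash
python3 snap.py wrist 29
```

```text
38.6 [ 0.6604 -0.0095  0.0632] 94.31 q [-0.16  0.57 -0.02  0.97  0.05  1.34] gap 0.0353 F [ 0.1 -0.7 -0.6]
```

View pics/wrist29.png

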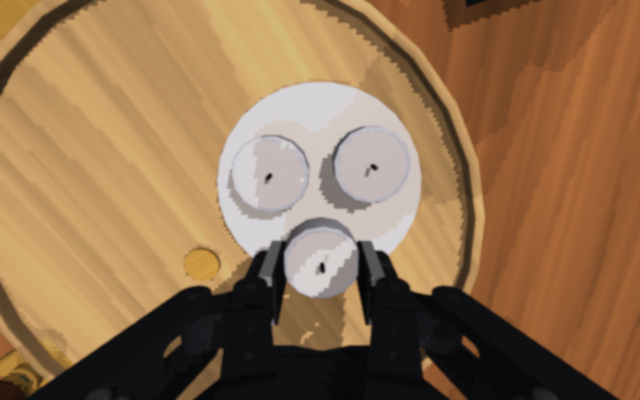

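Emit:
send_rows(
  deltas=[
    [[0, 0.02, -0.2], 0],
    [[0, 0, 0], 0],
  ],
)

```text
clock: 38.85
tool_pos: [0.6611, -0.0089, 0.0559]
ee_rot: [[-0.075, 0.997, 0.023], [0.996, 0.074, 0.044], [0.042, 0.026, -0.999]]
contact_force: [-0.7, 0.6, -0.1]
finger_gap: 0.0351
```

Emit:
send_rows(
  deltas=[
    [[0, 0.03, -0.13], 0],
    [[0, 0, 0], 0],
  ],
)

```text
clock: 39.05
tool_pos: [0.6615, -0.0075, 0.0507]
ee_rot: [[-0.075, 0.997, 0.024], [0.996, 0.074, 0.043], [0.042, 0.027, -0.999]]
contact_force: [-0.2, 0.8, -0.4]
finger_gap: 0.0353
```

```bash
python3 snap.py wrist 30
```

```text
39.05 [ 0.6615 -0.0075  0.0507] 94.31 q [-0.15  0.58 -0.04  0.94  0.05  1.34] gap 0.0353 F [-0.2  0.8 -0.4]
```

View pics/wrist30.png

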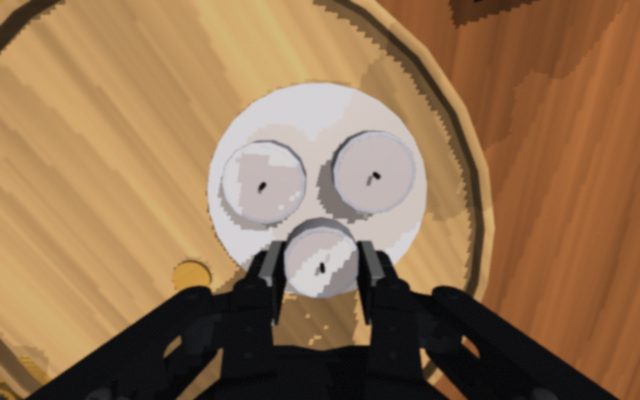

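```bash
python3 - <<'E'
from h import *
p,d,K,T=load("wrist30")
for z in (.06,.063): print(atz(K,T,321,261,z))
print(dep(K,T,d,321,261),dep(K,T,d,265,185),dep(K,T,d,375,172),dep(K,T,d,313,200))
P=np.array([atz(K,T,u,v,.044)[:2] for u,v in [(207,190),(428,186),(315,83),(246,112),(396,118)]])
from scipy.optimize import least_squares
r=least_squares(lambda q:np.hypot(*(P-q).T)-.056,[.657,.02]);print(r.x,r.fun)
E
```

```text
[ 0.66004494 -0.00609091  0.06      ]
[ 0.65986125 -0.00467163  0.063     ]
[ 0.66005176 -0.00614361  0.05988861] [0.6329268  0.0301323  0.06442065] [0.68074806 0.03861246 0.06090711] [0.65447322 0.0196269  0.04383594]
[0.65731723 0.01911945] [ 4.42799543e-05  1.29083191e-04  7.80428559e-04 -5.00043891e-04
 -5.51261156e-04]
```

Emit:
send_rows(
  deltas=[
    [[0, 0, 0], 0],
    [[0, 0, 0], 0],
    [[0, 0, 0], 0],
  ],
  jaw=50,
)

```text
clock: 39.4
tool_pos: [0.6615, -0.0074, 0.051]
ee_rot: [[-0.075, 0.997, 0.024], [0.996, 0.074, 0.043], [0.042, 0.027, -0.999]]
contact_force: [0.2, -0.6, -1.2]
finger_gap: 0.0499
```

Emit:
send_rows(
  deltas=[
    [[0, 0, 0.3], 0],
    [[0, 0, 0.5], 0],
    [[0, 0, 0.8], 0],
    [[0, 0, 0.8], 0],
    [[0, 0, 0.5], 0],
    [[0, 0, 0], 0],
  ],
)

```text
clock: 40.0
tool_pos: [0.6604, -0.0072, 0.1754]
ee_rot: [[-0.075, 0.997, 0.025], [0.996, 0.074, 0.043], [0.041, 0.028, -0.999]]
contact_force: [-0.1, -0.6, -0.4]
finger_gap: 0.0501
```

```bash
python3 snap.py wrist 31
```

```text
40.0 [ 0.6604 -0.0072  0.1754] 94.32 q [-0.15  0.5   0.18  1.23  0.05  1.34] gap 0.0501 F [-0.1 -0.6 -0.4]
```

View pics/wrist31.png

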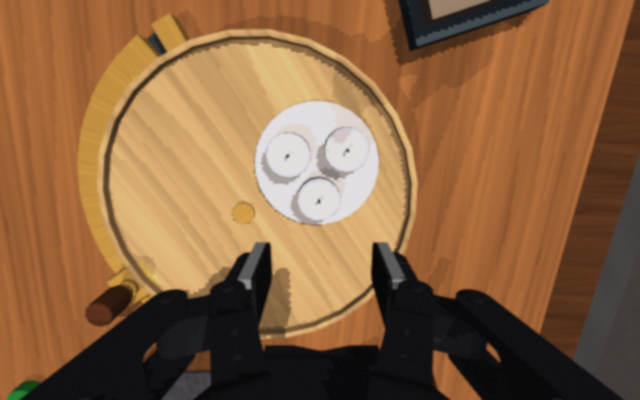

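Emit:
send_rows(
  deltas=[
    [[0, 0.2, 0.6], 0],
    [[-0.3, 0.5, 0.5], 0],
    [[-0.4, 0.8, 0.3], 0],
    [[-0.4, 0.8, 0], 0],
    [[-0.4, 0.8, 0], 0],
    [[-0.4, 0.8, 0], 0],
    [[-0.4, 0.8, 0], 0],
    [[-0.4, 0.8, 0], 0],
  ],
  jaw=70,
)

```text
clock: 40.85
tool_pos: [0.5462, 0.2158, 0.2249]
ee_rot: [[-0.068, 0.998, 0.014], [0.997, 0.067, 0.043], [0.042, 0.017, -0.999]]
contact_force: [0.2, -0.1, -0.2]
finger_gap: 0.0698
```

Emit:
send_rows(
  deltas=[
    [[-0.4, 0.8, 0], 0],
    [[-0.4, 0.8, 0], 0],
    [[-0.2, 0.5, 0], 0],
    [[0, 0, 0], 0],
    [[0, 0, 0], 0],
  ],
)

```text
clock: 41.35
tool_pos: [0.4997, 0.3056, 0.2209]
ee_rot: [[-0.073, 0.997, 0.008], [0.997, 0.072, 0.041], [0.041, 0.011, -0.999]]
contact_force: [0.2, -0.6, -1.0]
finger_gap: 0.0703
```

```bash
python3 snap.py wrist 32
```

```text
41.35 [0.4997 0.3056 0.2209] 94.16 q [0.39 0.35 0.05 1.25 0.04 1.89] gap 0.0703 F [ 0.2 -0.6 -1. ]
```

View pics/wrist32.png

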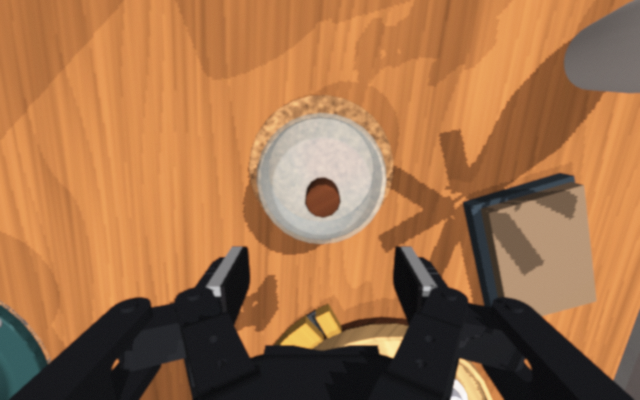

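```bash
python3 - <<'E'
from h import *
p,d,K,T=load("wrist32")
cv2.imwrite("pics/c15.png",cv2.resize(p[90:250,240:400],None,fx=4,fy=3.7,interpolation=2))
for v in (197,200,203): print(atz(K,T,323,v,.148),dep(K,T,d,323,v))
E
```

```text
[0.49982589 0.31858231 0.148     ] [0.49985656 0.31836003 0.14708644]
[0.49999252 0.31633333 0.148     ] [0.50000472 0.31624315 0.14764443]
[0.50015996 0.31407325 0.148     ] [0.50016938 0.31400245 0.14773182]
```

View pics/c15.png

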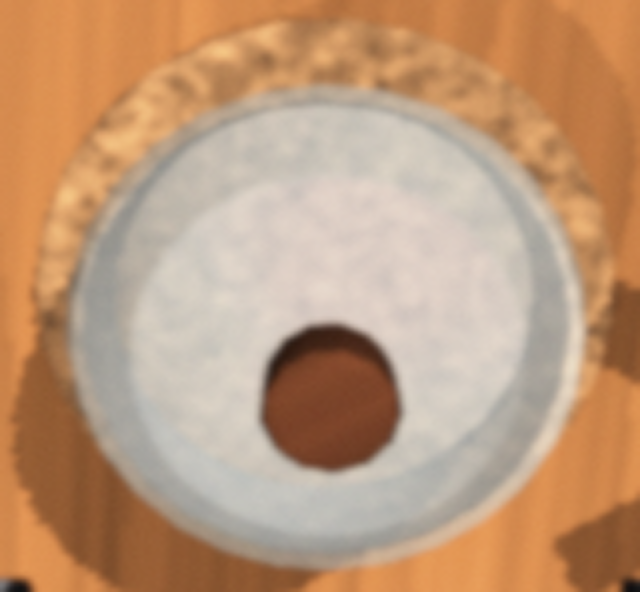

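Emit:
send_rows(
  deltas=[
    [[0, 0.25, -0.5], 0],
    [[0, 0, -0.7], 0],
    [[0, 0, -0.5], 0],
    [[0, 0, -0.4], 0],
    [[0, 0, 0], 0],
  ],
)

```text
clock: 41.9
tool_pos: [0.5023, 0.3107, 0.1332]
ee_rot: [[-0.066, 0.998, 0.008], [0.997, 0.065, 0.041], [0.04, 0.01, -0.999]]
contact_force: [0.1, -0.2, 0.8]
finger_gap: 0.07
```

```bash
python3 snap.py wrist 33
```

```text
41.9 [0.5023 0.3107 0.1332] 93.77 q [ 0.4   0.4  -0.11  1.03  0.03  1.9 ] gap 0.07 F [ 0.1 -0.2  0.8]
```

View pics/wrist33.png

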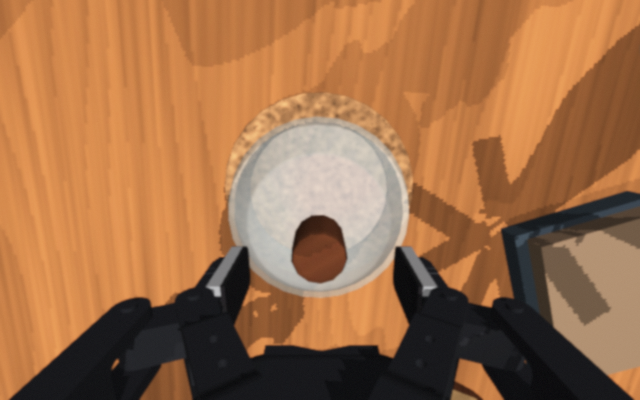

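Emit:
send_rows(
  deltas=[
    [[-0.04, 0.14, -0.2], 0],
    [[0, 0, -0.15], 0],
    [[0, 0, 0], 0],
  ],
)

```text
clock: 42.25
tool_pos: [0.5026, 0.3164, 0.1214]
ee_rot: [[-0.064, 0.998, 0.012], [0.997, 0.064, 0.042], [0.041, 0.014, -0.999]]
contact_force: [-0.1, 0.2, -0.4]
finger_gap: 0.0699
```

```bash
python3 snap.py wrist 34; python3 - <<'E'
from h import *
p,d,K,T=load("wrist34")
for v in (275,280,285): print(atz(K,T,321,v,.148),dep(K,T,d,321,v))
E
```

```text
42.25 [0.5026 0.3164 0.1214] 93.69 q [ 0.41  0.41 -0.13  1.    0.03  1.92] gap 0.0699 F [-0.1  0.2 -0.4]
[0.50095291 0.31960609 0.148     ] [0.50090823 0.32010924 0.14895152]
[0.50110225 0.31727499 0.148     ] [0.50105979 0.31775791 0.14888055]
[0.5012529  0.31492337 0.148     ] [0.50123788 0.31509583 0.1483035 ]
```

View pics/wrist34.png

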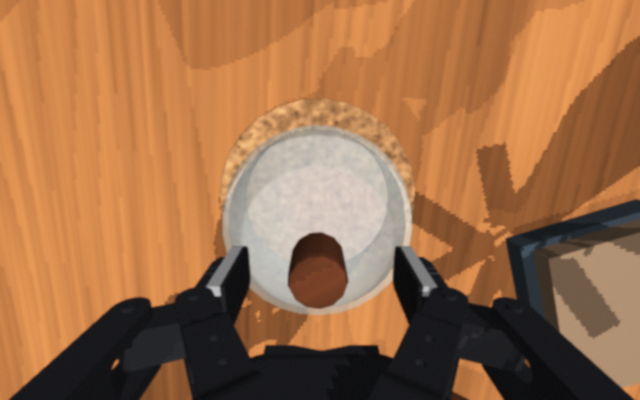

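Emit:
send_rows(
  deltas=[
    [[-0.05, 0.02, -0.08], 0],
    [[0, 0, 0], 0],
  ],
)

```text
clock: 42.5
tool_pos: [0.5008, 0.3175, 0.1189]
ee_rot: [[-0.065, 0.998, 0.013], [0.997, 0.064, 0.043], [0.042, 0.016, -0.999]]
contact_force: [0.4, 0.7, -0.4]
finger_gap: 0.0699
```

Emit:
send_rows(
  deltas=[
    [[0, 0, 0], 0],
    [[0, 0, 0], 0],
    [[0, 0, 0], 0],
    [[0, 0, 0], 0],
    [[0, 0, 0], 0],
    [[0, 0, 0], 0],
  ],
  jaw=15,
)

```text
clock: 43.1
tool_pos: [0.5007, 0.3176, 0.1197]
ee_rot: [[-0.065, 0.998, 0.013], [0.997, 0.064, 0.043], [0.042, 0.016, -0.999]]
contact_force: [-0.6, 0.8, 1.1]
finger_gap: 0.0253
```

Emit:
send_rows(
  deltas=[
    [[0, 0, 0.3], 0],
    [[0, 0, 0.5], 0],
    [[0, 0, 0.6], 0],
    [[0, 0, 0.6], 0],
    [[0, 0, 0.6], 0],
    [[0, 0, 0.4], 0],
    [[0, 0, 0], 0],
  ],
)

```text
clock: 43.8
tool_pos: [0.4988, 0.3165, 0.2461]
ee_rot: [[-0.064, 0.998, 0.01], [0.997, 0.064, 0.041], [0.04, 0.013, -0.999]]
contact_force: [0.3, 0.5, -3.8]
finger_gap: 0.0251
```

```bash
python3 snap.py scene 35; python3 snap.py wrist 35; python3 -c "
from h import *
p=cv2.imread('pics/scene35.png'); cv2.imwrite('pics/c16.png',cv2.resize(p[60:260,280:480],None,fx=4,fy=3,interpolation=2))"
```

```text
43.8 [0.4988 0.3165 0.2461] 93.7 q [0.41 0.35 0.12 1.32 0.03 1.92] gap 0.0251 F [ 0.3  0.5 -3.8]
43.85 [0.4986 0.3163 0.245 ] 93.7 q [0.41 0.35 0.12 1.31 0.03 1.92] gap 0.0255 F [ 0.8  0.5 -4.5]
```

View pics/c16.png

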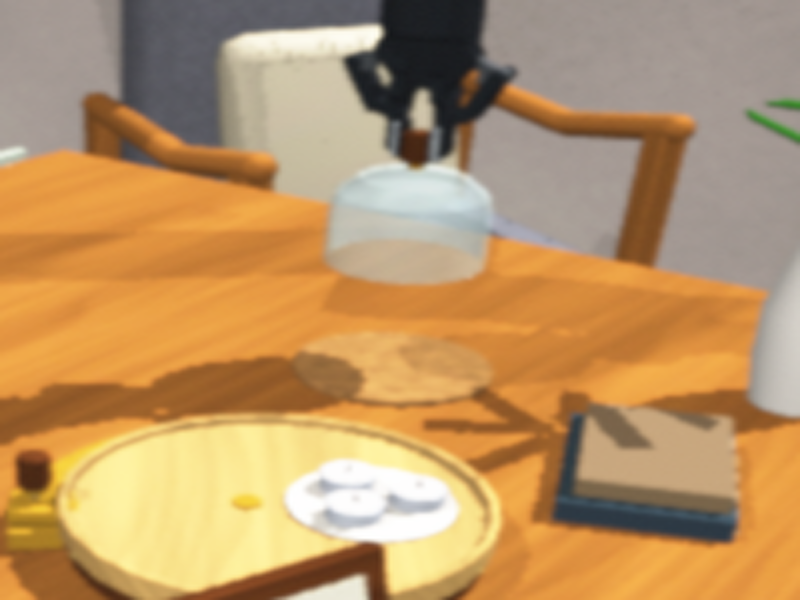

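View pics/wrist35.png

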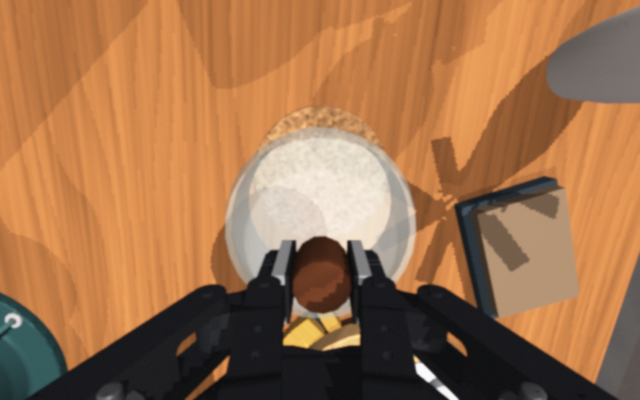

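Emit:
send_rows(
  deltas=[
    [[0.2, -0.4, 0.1], 0],
    [[0.35, -0.6, 0.1], 0],
    [[0.4, -0.75, 0], 0],
    [[0.4, -0.75, 0], 0],
    [[0.4, -0.75, 0], 0],
    [[0.4, -0.75, 0], 0],
    [[0.4, -0.75, 0], 0],
    [[0.4, -0.75, 0], 0],
  ],
)

```text
clock: 44.7
tool_pos: [0.6138, 0.0905, 0.2418]
ee_rot: [[-0.07, 0.997, -0.008], [0.997, 0.071, 0.038], [0.038, -0.005, -0.999]]
contact_force: [0.6, 0.5, -4.6]
finger_gap: 0.0254
```

Emit:
send_rows(
  deltas=[
    [[0.4, -0.75, 0], 0],
    [[0.35, -0.7, 0], 0],
    [[0.25, -0.4, 0], 0],
    [[0, 0, 0], 0],
    [[0, 0, 0], 0],
  ],
)

```text
clock: 45.2
tool_pos: [0.6544, 0.0089, 0.2336]
ee_rot: [[-0.065, 0.998, -0.019], [0.997, 0.066, 0.038], [0.039, -0.016, -0.999]]
contact_force: [-0.7, -0.1, -5.0]
finger_gap: 0.0249
```

```bash
python3 snap.py wrist 36
```

```text
45.2 [0.6544 0.0089 0.2336] 93.74 q [-0.13  0.51  0.35  1.44  0.04  1.38] gap 0.0249 F [-0.7 -0.1 -5. ]
```

View pics/wrist36.png

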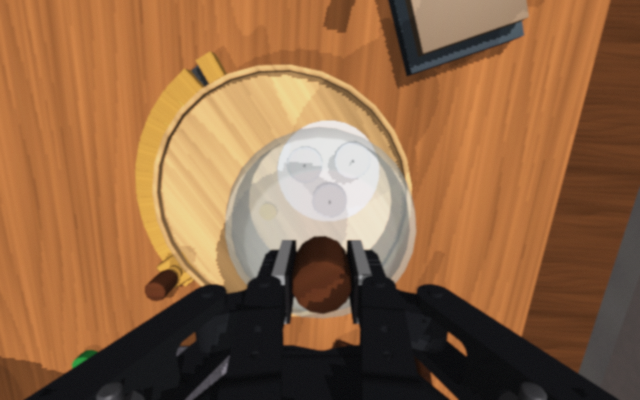

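Emit:
send_rows(
  deltas=[
    [[0.15, 0.33, 0], 0],
    [[0, 0, -0.4], 0],
    [[0, 0, -0.5], 0],
    [[0, 0, -0.4], 0],
    [[0, 0, 0], 0],
  ],
)

```text
clock: 45.75
tool_pos: [0.6595, 0.0297, 0.1798]
ee_rot: [[-0.071, 0.997, -0.019], [0.997, 0.071, 0.039], [0.04, -0.016, -0.999]]
contact_force: [0.2, 0.2, -4.7]
finger_gap: 0.0253
```

```bash
python3 snap.py wrist 37
```

```text
45.75 [0.6595 0.0297 0.1798] 94.05 q [-0.09  0.53  0.24  1.3   0.04  1.4 ] gap 0.0253 F [ 0.2  0.2 -4.7]
```

View pics/wrist37.png

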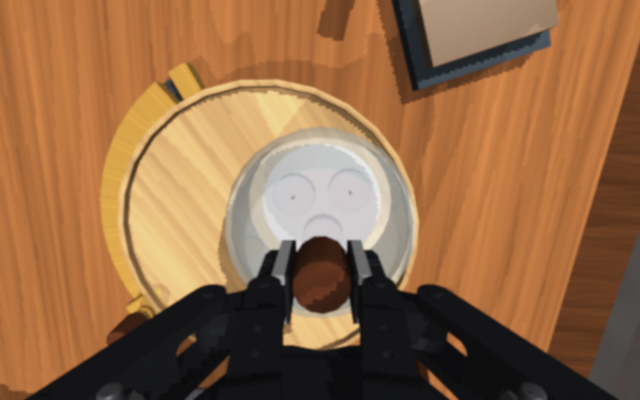

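Emit:
send_rows(
  deltas=[
    [[0.02, -0.19, 0], 0],
    [[0, 0, -0.1], 0],
    [[0, 0, 0], 0],
  ],
)

```text
clock: 46.1
tool_pos: [0.6615, 0.0227, 0.1793]
ee_rot: [[-0.072, 0.997, -0.015], [0.997, 0.073, 0.039], [0.04, -0.012, -0.999]]
contact_force: [-0.7, 0.4, -4.6]
finger_gap: 0.0256
```

```bash
python3 snap.py wrist 38; cat > dv.py <<'E'
import sys
from h import *
n=sys.argv[1]; cx,cy,zr=map(float,sys.argv[2:5])
p,d,K,T=load(n)
im=cv2.resize(p[100:350,190:450],None,fx=3,fy=2.4*1,interpolation=2)
def draw(c,r,z,col):
    for a in np.linspace(0,2*np.pi,240):
        q=proj(K,T,[c[0]+r*np.cos(a),c[1]+r*np.sin(a),z]); u,v=(q[0]-190+.5)*3,(q[1]-100+.5)*2.4
        if 0<=u<780 and 0<=v<600: cv2.circle(im,(int(u),int(v)),1,col,-1)
draw((.6567,.020),.056,.044,(0,0,255))
draw((cx,cy),.065,zr,(0,255,0)); draw((cx,cy),.061,zr,(255,0,0))
cv2.imwrite(f"pics/{n}_dv.png",im)
E
python3 dv.py wrist38 .6567 .020 .062
```

```text
46.1 [0.6615 0.0227 0.1793] 94.15 q [-0.1   0.53  0.24  1.3   0.04  1.39] gap 0.0256 F [-0.7  0.4 -4.6]
```

View pics/wrist38_dv.png

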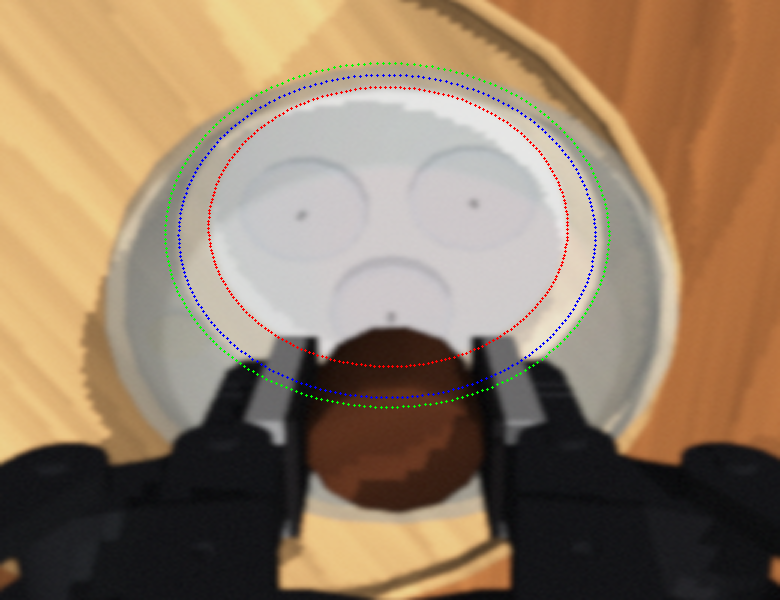

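Emit:
send_rows(
  deltas=[
    [[0, 0.02, -0.3], 0],
    [[0, 0, -0.1], 0],
    [[0, 0, 0], 0],
  ],
)

```text
clock: 46.45
tool_pos: [0.6619, 0.0234, 0.1627]
ee_rot: [[-0.072, 0.997, -0.014], [0.997, 0.072, 0.039], [0.04, -0.011, -0.999]]
contact_force: [-0.2, 0.1, -5.2]
finger_gap: 0.0254
```

```bash
python3 snap.py wrist 39; python3 dv.py wrist39 .6567 .020 .052
```

```text
46.45 [0.6619 0.0234 0.1627] 94.13 q [-0.1   0.54  0.21  1.26  0.04  1.39] gap 0.0254 F [-0.2  0.1 -5.2]
```

View pics/wrist39_dv.png

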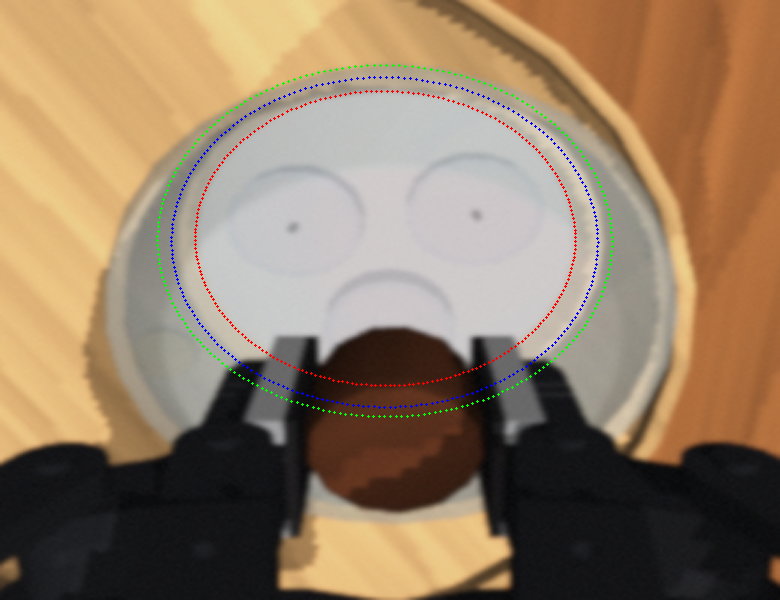

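```bash
python3 - <<'E'
from h import *
p=cv2.imread("pics/wrist39.png"); cv2.imwrite("pics/c17.png",cv2.resize(p[110:240,230:410],None,fx=4.4,fy=4.4,interpolation=2))
E
```

```text
(no output)
```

View pics/c17.png

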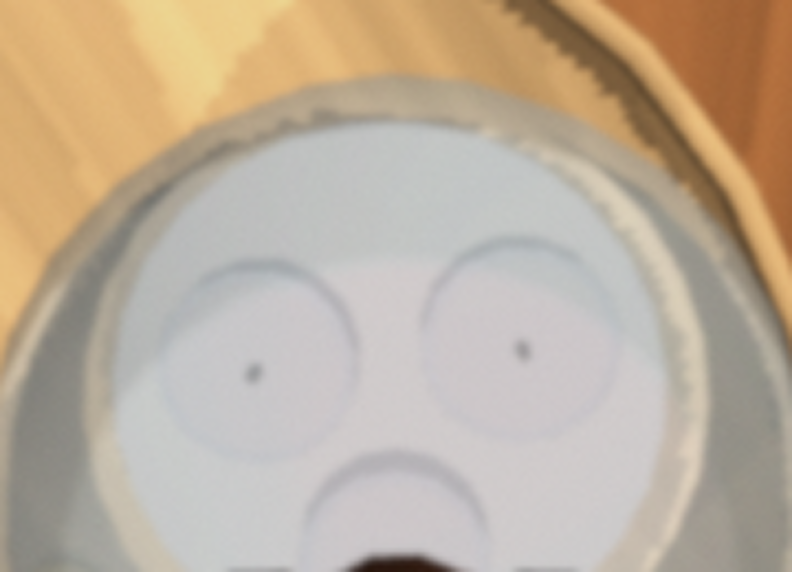

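Emit:
send_rows(
  deltas=[
    [[-0.06, 0, -0.05], 0],
    [[0, 0, -0.05], 0],
    [[0, 0, 0], 0],
  ],
)

```text
clock: 46.8
tool_pos: [0.6592, 0.0234, 0.1586]
ee_rot: [[-0.072, 0.997, -0.014], [0.997, 0.072, 0.039], [0.04, -0.011, -0.999]]
contact_force: [0.2, -0.7, -4.2]
finger_gap: 0.0252
```

```bash
python3 snap.py wrist 40; python3 - <<'E'
from h import *
p=cv2.imread("pics/wrist40.png"); cv2.imwrite("pics/c18.png",cv2.resize(p[110:240,230:410],None,fx=4.4,fy=4.4,interpolation=2))
E
```

```text
46.8 [0.6592 0.0234 0.1586] 94.13 q [-0.1   0.53  0.19  1.24  0.04  1.39] gap 0.0252 F [ 0.2 -0.7 -4.2]
```

View pics/c18.png

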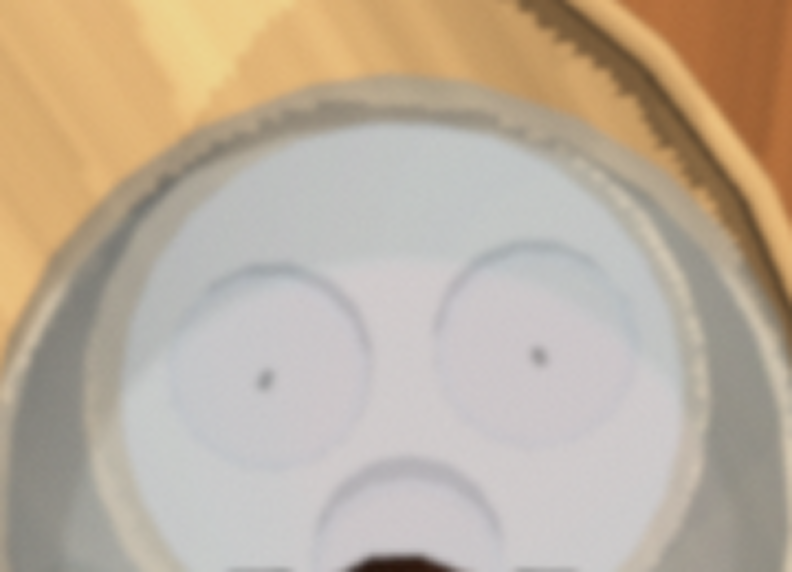

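Emit:
send_rows(
  deltas=[
    [[0.02, -0.02, -0.1], 0],
    [[0, 0, 0], 0],
  ],
)

```text
clock: 47.05
tool_pos: [0.6602, 0.0225, 0.1547]
ee_rot: [[-0.072, 0.997, -0.013], [0.997, 0.072, 0.039], [0.04, -0.01, -0.999]]
contact_force: [-0.0, -0.4, -4.4]
finger_gap: 0.0253
```

Emit:
send_rows(
  deltas=[
    [[0, 0, -0.08], 0],
    [[0, 0, 0], 0],
  ],
)

```text
clock: 47.25
tool_pos: [0.6606, 0.0221, 0.1527]
ee_rot: [[-0.072, 0.997, -0.011], [0.997, 0.072, 0.038], [0.039, -0.008, -0.999]]
contact_force: [0.1, -1.5, -3.9]
finger_gap: 0.0255
```

```bash
python3 snap.py wrist 41; python3 - <<'E'
from h import *
p=cv2.imread("pics/wrist41.png"); cv2.imwrite("pics/c19.png",cv2.resize(p[110:240,230:410],None,fx=4.4,fy=4.4,interpolation=2))
E
```

```text
47.25 [0.6606 0.0221 0.1527] 94.11 q [-0.11  0.54  0.18  1.23  0.04  1.39] gap 0.0255 F [ 0.1 -1.5 -3.9]
```

View pics/c19.png

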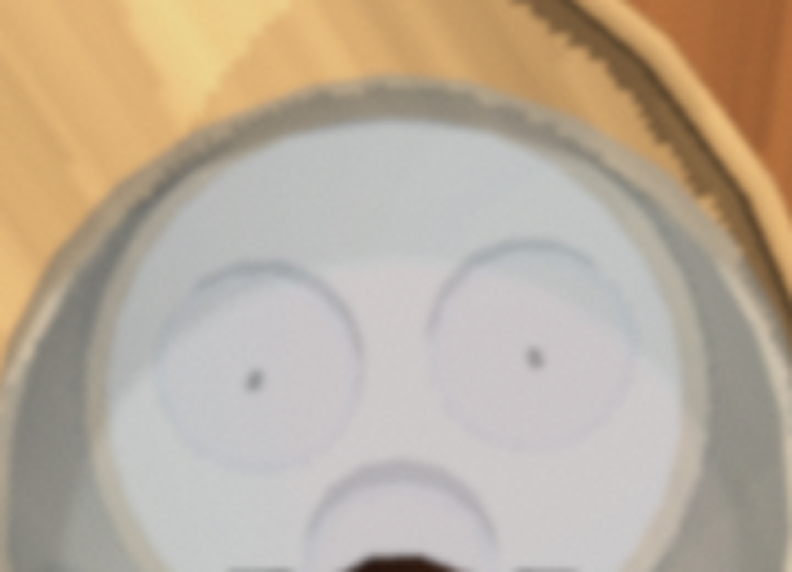

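Emit:
send_rows(
  deltas=[
    [[0, 0, -0.04], 0],
    [[0, 0, 0], 0],
  ],
)

```text
clock: 47.5
tool_pos: [0.6608, 0.0217, 0.1527]
ee_rot: [[-0.071, 0.997, -0.009], [0.997, 0.072, 0.037], [0.038, -0.006, -0.999]]
contact_force: [-0.9, 0.1, -4.1]
finger_gap: 0.0249
```

Emit:
send_rows(
  deltas=[
    [[0, 0, 0], 0],
    [[0, 0, 0], 0],
    [[0, 0, 0], 0],
    [[0, 0, 0], 0],
  ],
  jaw=60,
)

```text
clock: 47.9
tool_pos: [0.6613, 0.0219, 0.1527]
ee_rot: [[-0.072, 0.997, -0.008], [0.997, 0.072, 0.037], [0.038, -0.006, -0.999]]
contact_force: [-0.7, -1.1, 1.5]
finger_gap: 0.0598
```

```bash
python3 snap.py wrist 42; python3 - <<'E'
from h import *
p=cv2.imread("pics/wrist42.png"); cv2.imwrite("pics/c20.png",cv2.resize(p[110:300,230:410],None,fx=4,fy=3,interpolation=2))
p,d,K,T=load("wrist42")
for v in (270,280,290): print(dep(K,T,d,321,v),atz(K,T,321,v,.18))
for u in (308,334): print(dep(K,T,d,u,280))
E
```

```text
47.9 [0.6613 0.0219 0.1527] 94.11 q [-0.11  0.54  0.18  1.22  0.04  1.39] gap 0.0598 F [-0.7 -1.1  1.5]
[0.65988803 0.02784681 0.17984308] [0.65988327 0.02792758 0.18      ]
[0.66020822 0.02346076 0.18027939] [0.66021748 0.02330599 0.18      ]
[0.66057818 0.01826364 0.17943136] [0.66055769 0.01860136 0.18      ]
[0.65473987 0.02294053 0.18009205]
[0.66571223 0.0235893  0.17975798]
```

View pics/wrist42.png

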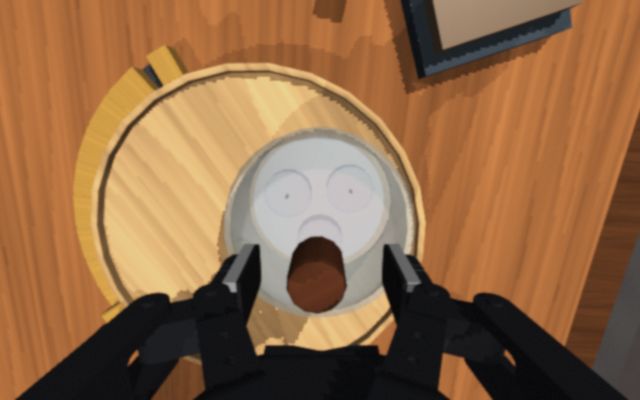

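Emit:
send_rows(
  deltas=[
    [[0, 0, 0.3], 0],
    [[0, 0, 0.6], 0],
    [[0, 0, 0.8], 0],
    [[-0.2, -0.2, 0.6], 0],
    [[0, 0, 0], 0],
  ],
)

```text
clock: 48.45
tool_pos: [0.6522, 0.014, 0.2506]
ee_rot: [[-0.072, 0.997, -0.009], [0.997, 0.072, 0.037], [0.038, -0.006, -0.999]]
contact_force: [0.3, 0.5, 0.5]
finger_gap: 0.06
```

```bash
python3 snap.py wrist 43; python3 snap.py scene 43;python3 - <<'E'
from h import *
p=cv2.imread("pics/wrist43.png"); cv2.imwrite("pics/c21.png",cv2.resize(p[60:260,230:430],None,fx=3.5,fy=3,interpolation=2))
p=cv2.imread("pics/scene43.png"); cv2.imwrite("pics/c22.png",cv2.resize(p[140:300,260:440],None,fx=4,fy=3.5,interpolation=2))
E
```

```text
48.45 [0.6522 0.014  0.2506] 94.14 q [-0.12  0.5   0.38  1.46  0.04  1.38] gap 0.06 F [0.3 0.5 0.5]
48.5 [0.6522 0.0144 0.249 ] 94.14 q [-0.12  0.5   0.37  1.46  0.04  1.38] gap 0.0601 F [-0.1  0.2 -0.2]
```

View pics/c21.png

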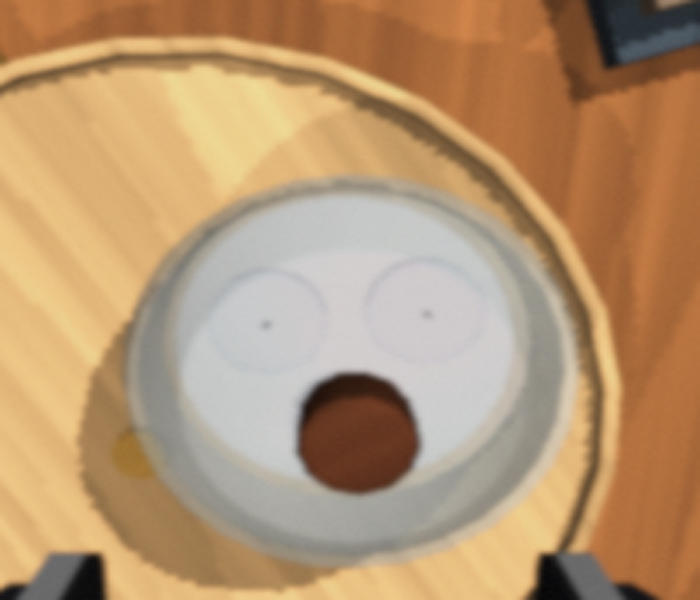

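View pics/c22.png

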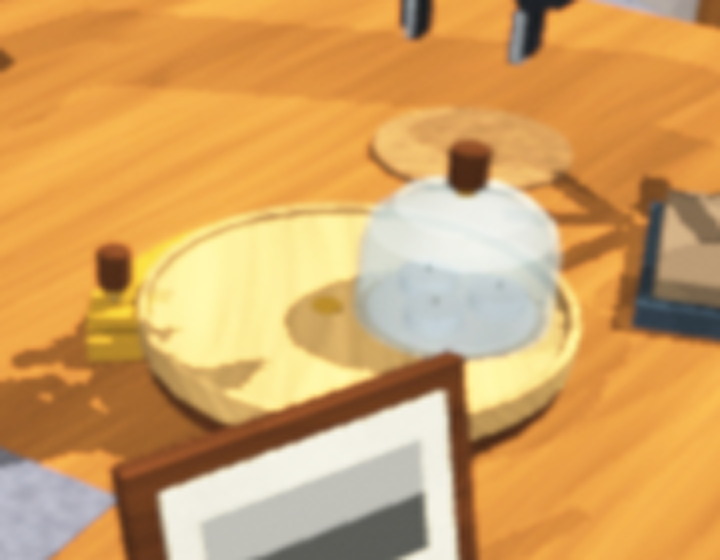

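Emit:
send_rows(
  deltas=[
    [[-0.2, -0.15, 0], 1],
    [[-0.3, -0.2, 0], 1],
    [[-0.4, -0.3, 0], 1],
    [[-0.4, -0.3, 0], 1],
    [[-0.4, -0.3, 0], 1],
    [[-0.4, -0.3, 0], 1],
    [[-0.4, -0.3, 0], 1],
    [[-0.4, -0.3, 0], 1],
  ],
  jaw=70,
)

```text
clock: 49.35
tool_pos: [0.5309, -0.0707, 0.2384]
ee_rot: [[-0.716, 0.696, -0.047], [0.696, 0.718, 0.02], [0.048, -0.018, -0.999]]
contact_force: [0.5, -0.8, 0.1]
finger_gap: 0.0703
```

Emit:
send_rows(
  deltas=[
    [[-0.4, -0.3, 0], 1],
    [[-0.4, -0.3, 0], 1],
    [[-0.3, -0.2, 0], 1],
    [[-0.1, -0.1, 0], 1],
    [[0, 0, 0], 1],
    [[0, 0, 0], 1],
    [[0, 0, 0], 1],
    [[0, 0, 0], 1],
  ],
)

```text
clock: 50.15
tool_pos: [0.4763, -0.1071, 0.2315]
ee_rot: [[-0.997, 0.043, -0.061], [0.044, 0.999, -0.016], [0.061, -0.018, -0.998]]
contact_force: [0.8, 0.6, -0.5]
finger_gap: 0.0701
```

Emit:
send_rows(
  deltas=[
    [[0, 0, 0], 1],
    [[0, 0, 0], 1],
    [[0, 0, -0.3], 1],
    [[0, 0, -0.4], 1],
    [[0, 0, -0.4], 1],
    [[0, 0, -0.3], 1],
    [[0, 0, 0], 1],
    [[0, 0, 0], 1],
  ],
)

```text
clock: 50.95
tool_pos: [0.4735, -0.1043, 0.1662]
ee_rot: [[-0.772, -0.634, -0.047], [-0.632, 0.774, -0.051], [0.069, -0.009, -0.998]]
contact_force: [0.3, 0.2, 0.1]
finger_gap: 0.0699
```

```bash
python3 snap.py wrist 44
```

```text
50.95 [ 0.4735 -0.1043  0.1662] -140.72 q [-0.35  0.25 -0.25  1.1  -0.06 -1.03] gap 0.0699 F [0.3 0.2 0.1]
```

View pics/wrist44.png

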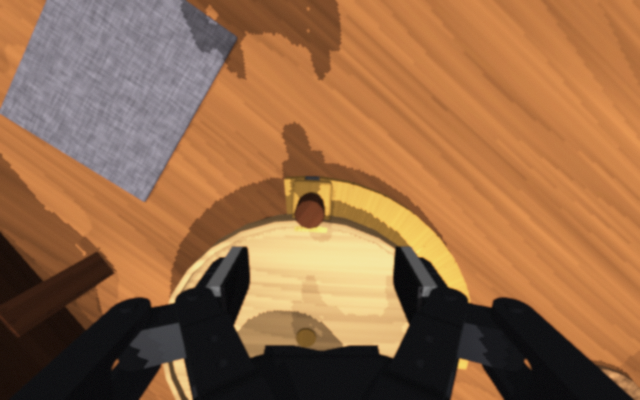

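Emit:
send_rows(
  deltas=[
    [[0.14, -0.25, -0.5], 0],
    [[0, 0, -0.7], 0],
    [[0, 0, -0.7], 0],
    [[0, 0, -0.5], 0],
    [[0, 0, 0], 0],
  ],
)

```text
clock: 51.5
tool_pos: [0.4778, -0.1132, 0.0649]
ee_rot: [[-0.773, -0.632, -0.05], [-0.63, 0.775, -0.049], [0.07, -0.007, -0.998]]
contact_force: [-0.6, -1.0, 0.7]
finger_gap: 0.0699
```

```bash
python3 snap.py wrist 45
```

```text
51.5 [ 0.4778 -0.1132  0.0649] -140.81 q [-0.36  0.34 -0.42  0.84 -0.06 -1.04] gap 0.0699 F [-0.6 -1.   0.7]
```

View pics/wrist45.png

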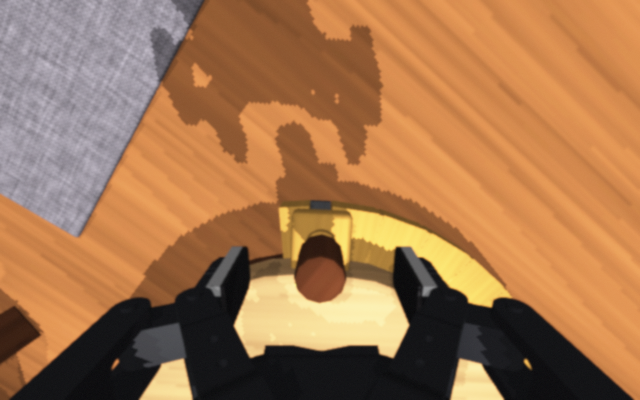

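Emit:
send_rows(
  deltas=[
    [[0, -0.02, -0.2], 0],
    [[0, 0, 0], 0],
  ],
)

```text
clock: 51.75
tool_pos: [0.4791, -0.1144, 0.0589]
ee_rot: [[-0.774, -0.632, -0.047], [-0.63, 0.775, -0.05], [0.068, -0.009, -0.998]]
contact_force: [-0.6, 0.5, -0.3]
finger_gap: 0.0699
```

Emit:
send_rows(
  deltas=[
    [[0, 0, 0], 0],
    [[0, 0, 0], 0],
    [[0, 0, 0], 0],
    [[0, 0, 0], 0],
    [[0, 0, 0], 0],
    [[0, 0, 0], 0],
  ],
  jaw=10,
)

```text
clock: 52.35
tool_pos: [0.48, -0.1147, 0.0609]
ee_rot: [[-0.774, -0.631, -0.045], [-0.629, 0.776, -0.051], [0.067, -0.011, -0.998]]
contact_force: [1.2, -0.2, -1.7]
finger_gap: 0.0223
```

Gripped (22.3 mm). Lift.

Emit:
send_rows(
  deltas=[
    [[0, 0, 0.15], 0],
    [[0, 0, 0.15], 0],
    [[0, 0, 0], 0],
  ],
)

```text
clock: 52.65
tool_pos: [0.4797, -0.1143, 0.0732]
ee_rot: [[-0.774, -0.631, -0.046], [-0.629, 0.776, -0.05], [0.067, -0.01, -0.998]]
contact_force: [2.2, 0.0, -8.3]
finger_gap: 0.0221
```

```bash
sed -i 's/(.157-r0)/(.159-r0)/' arc.py; python3 arc.py .48 -.1147 0 -4 8
```

```text
r 0.1594651372557651 ang 217.32980622897722 yaw 0.0
[-0.16   0.228] [-0.143  0.238] [-0.126  0.248] [-0.109  0.256] [-0.091  0.263] [-0.072  0.268] [-0.053  0.272] [-0.034  0.275]
```

Emit:
send_rows(
  deltas=[
    [[-0.08, 0.11, 0], -0.4],
    [[-0.11, 0.17, 0], -0.6],
    [[-0.11, 0.18, 0], -0.6],
    [[-0.1, 0.19, 0], -0.6],
    [[-0.09, 0.19, 0], -0.6],
    [[-0.08, 0.19, 0], -0.6],
  ],
)

```text
clock: 53.25
tool_pos: [0.4565, -0.0719, 0.0731]
ee_rot: [[-0.928, -0.367, -0.058], [-0.366, 0.93, -0.033], [0.066, -0.009, -0.998]]
contact_force: [3.7, 2.0, -8.5]
finger_gap: 0.0226
```

```bash
python3 arc.py .4565 -.0719 0 -3 8;python3 arc.py .4565 -.0719 0 -3 8 >/dev/null
```

```text
r 0.15967247727770745 ang 199.72865104356572 yaw 0.0
[-0.063  0.199] [-0.053  0.202] [-0.042  0.204] [-0.031  0.206] [-0.021  0.207] [-0.01   0.208] [0.001 0.208] [0.012 0.208]
```

Emit:
send_rows(
  deltas=[
    [[-0.05, 0.2, 0], -0.6],
    [[-0.04, 0.2, 0], -0.6],
    [[-0.03, 0.2, 0], -0.6],
    [[-0.02, 0.21, 0], -0.6],
    [[-0.01, 0.21, 0], -0.6],
    [[0, 0.21, 0], -0.6],
    [[0.01, 0.21, 0], -0.6],
    [[0.02, 0.21, 0], -0.6],
  ],
)

```text
clock: 54.05
tool_pos: [0.4474, -0.0029, 0.0722]
ee_rot: [[-0.996, 0.06, -0.073], [0.06, 0.998, -0.004], [0.073, -0.008, -0.997]]
contact_force: [0.6, 1.0, -8.4]
finger_gap: 0.022
```

```bash
python3 -c "
from bench import *
o=observe(); print(o['tool_pos'],o['joints'].round(2))"
```

```text
[ 0.44737427 -0.00288117  0.07217584] [-0.18  0.3  -0.47  0.88 -0.02 -0.12]
```

```bash
python3 arc.py .4474 -.0029 176.5 -3 8
```

```text
r 0.16011361591070258 ang 174.58850584705803 yaw 176.5
[0.029 0.208] [0.039 0.206] [0.05  0.203] [0.061 0.2  ] [0.071 0.196] [0.081 0.192] [0.091 0.188] [0.101 0.182]
```

Emit:
send_rows(
  deltas=[
    [[0.03, 0.21, 0], -0.6],
    [[0.04, 0.21, 0], -0.6],
    [[0.05, 0.2, 0], -0.6],
    [[0.06, 0.2, 0], -0.6],
    [[0.07, 0.2, 0], -0.6],
    [[0.08, 0.19, 0], -0.6],
    [[0.09, 0.19, 0], -0.6],
    [[0.1, 0.18, 0], -0.6],
  ],
)

```text
clock: 54.85
tool_pos: [0.4678, 0.0631, 0.072]
ee_rot: [[-0.878, 0.474, -0.07], [0.473, 0.881, 0.027], [0.074, -0.01, -0.997]]
contact_force: [0.1, 0.4, -7.8]
finger_gap: 0.0222
```

```bash
python3 arc.py .4678 .0631 151.7 -3 8
```

```text
r 0.1609292080388144 ang 149.7384373026907 yaw 151.7
[0.116 0.176] [0.125 0.169] [0.133 0.162] [0.141 0.155] [0.149 0.147] [0.156 0.139] [0.163 0.13 ] [0.169 0.121]
```

Emit:
send_rows(
  deltas=[
    [[0.12, 0.18, 0], -0.6],
    [[0.13, 0.17, 0], -0.6],
    [[0.13, 0.16, 0], -0.6],
    [[0.14, 0.16, 0], -0.6],
    [[0.15, 0.15, 0], -0.6],
    [[0.16, 0.14, 0], -0.6],
    [[0.1, 0.08, 0], -0.3],
  ],
)

```text
clock: 55.55
tool_pos: [0.5046, 0.1073, 0.0712]
ee_rot: [[-0.66, 0.749, -0.059], [0.747, 0.663, 0.05], [0.076, -0.012, -0.997]]
contact_force: [0.8, -0.8, -7.9]
finger_gap: 0.0223
```

Emit:
send_rows(
  deltas=[
    [[0.11, 0.09, 0], -0.3],
    [[0.08, 0.06, 0], -0.2],
    [[0, 0, 0], 0],
  ],
)

```text
clock: 55.85
tool_pos: [0.5117, 0.1129, 0.0706]
ee_rot: [[-0.625, 0.779, -0.059], [0.777, 0.627, 0.05], [0.076, -0.015, -0.997]]
contact_force: [-0.2, -1.6, -7.8]
finger_gap: 0.0219
```

Emit:
send_rows(
  deltas=[
    [[0.08, 0.06, 0], 0],
    [[0, 0, 0], 0],
  ],
)

```text
clock: 56.05
tool_pos: [0.5116, 0.1129, 0.0694]
ee_rot: [[-0.624, 0.779, -0.066], [0.778, 0.627, 0.044], [0.075, -0.024, -0.997]]
contact_force: [0.7, -0.7, -8.2]
finger_gap: 0.0221
```

Emit:
send_rows(
  deltas=[
    [[0.02, 0.02, -0.12], 0],
    [[0.01, 0.01, -0.1], 0],
    [[0, 0, 0], 0],
  ],
)

```text
clock: 56.35
tool_pos: [0.5118, 0.1129, 0.0609]
ee_rot: [[-0.623, 0.779, -0.067], [0.778, 0.626, 0.042], [0.074, -0.026, -0.997]]
contact_force: [-3.8, -1.4, 1.1]
finger_gap: 0.0219
```

Emit:
send_rows(
  deltas=[
    [[0, 0, 0], 0],
    [[0, 0, 0], 0],
    [[0, 0, 0], 0],
    [[0, 0, 0], 0],
  ],
  jaw=70,
)

```text
clock: 56.75
tool_pos: [0.5132, 0.1133, 0.062]
ee_rot: [[-0.624, 0.779, -0.064], [0.778, 0.627, 0.043], [0.073, -0.023, -0.997]]
contact_force: [-0.8, 0.0, -0.5]
finger_gap: 0.07
```

```bash
python3 snap.py wrist 46; python3 - <<'E'
from h import *
p,d,K,T=load("wrist46")
cv2.imwrite("pics/c23.png",cv2.resize(p[190:320,250:400],None,fx=5,fy=4.5,interpolation=2))
for u,v in [(322,280),(322,290),(314,285),(330,285)]: print(dep(K,T,d,u,v))
E
```

```text
56.75 [0.5132 0.1133 0.062 ] 128.74 q [ 0.04  0.41 -0.31  0.91  0.04  0.93] gap 0.07 F [-0.8  0.  -0.5]
[0.51354433 0.11274288 0.08587058]
[0.51693314 0.10850107 0.08463972]
[0.51208636 0.10905156 0.086727  ]
[0.51679628 0.11423741 0.08861545]
```

View pics/c23.png

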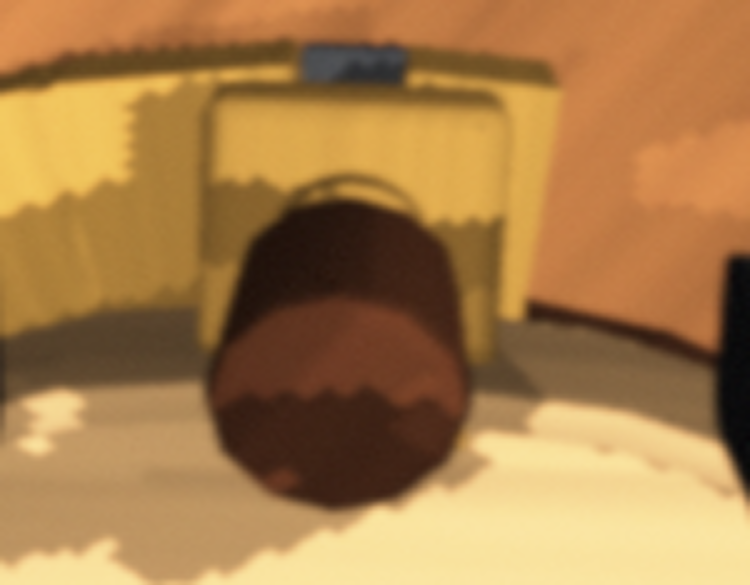

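Emit:
send_rows(
  deltas=[
    [[0, 0, 0.4], 0],
    [[0, 0, 0.8], 0],
    [[0, 0, 1], 0],
    [[-0.3, 0, 1], 0],
    [[-0.6, 0, 0.5], 0],
    [[-0.8, 0.3, 0], 0],
    [[-0.8, 0.3, 0], 0],
    [[0, 0, 0], 0],
  ],
)

```text
clock: 57.6
tool_pos: [0.4096, 0.1378, 0.2156]
ee_rot: [[-0.624, 0.779, -0.063], [0.778, 0.626, 0.044], [0.073, -0.022, -0.997]]
contact_force: [-0.4, 0.5, -0.6]
finger_gap: 0.0701
```

```bash
python3 snap.py wrist 47; python3 snap.py top 47; python3 snap.py scene 47;python3 - <<'E'
from h import *
p=cv2.imread("pics/top47.png"); cv2.imwrite("pics/c24.png",cv2.resize(p[120:260,230:390],None,fx=4.5,fy=4,interpolation=2))
p=cv2.imread("pics/scene47.png"); cv2.imwrite("pics/c25.png",cv2.resize(p[150:290,260:440],None,fx=4.4,fy=4,interpolation=2))
E
```

```text
57.6 [0.4096 0.1378 0.2156] 128.71 q [ 0.1   0.15 -0.25  1.23  0.05  0.99] gap 0.0701 F [-0.4  0.5 -0.6]
57.65 [0.4112 0.1374 0.2156] 128.7 q [ 0.1   0.15 -0.25  1.23  0.05  0.99] gap 0.07 F [ 0.1  0.2 -0. ]
57.7 [0.4123 0.1371 0.2153] 128.67 q [ 0.1   0.15 -0.24  1.23  0.05  0.99] gap 0.0696 F [-0.2 -0.1  0. ]
```

View pics/c24.png

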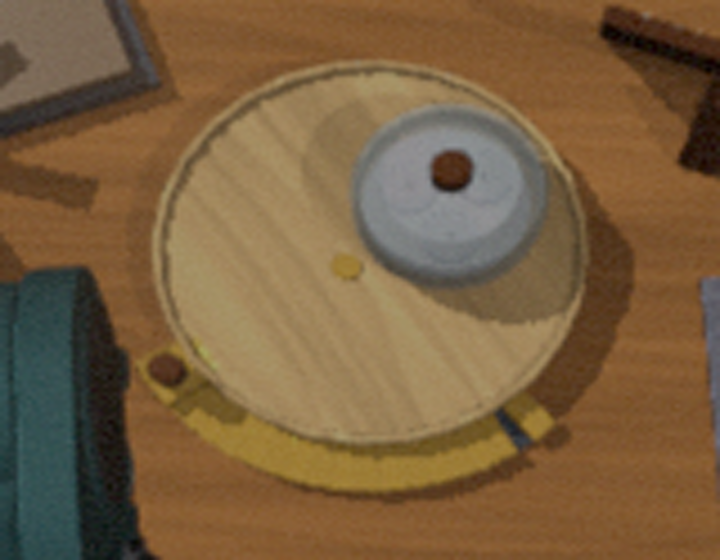

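View pics/c25.png

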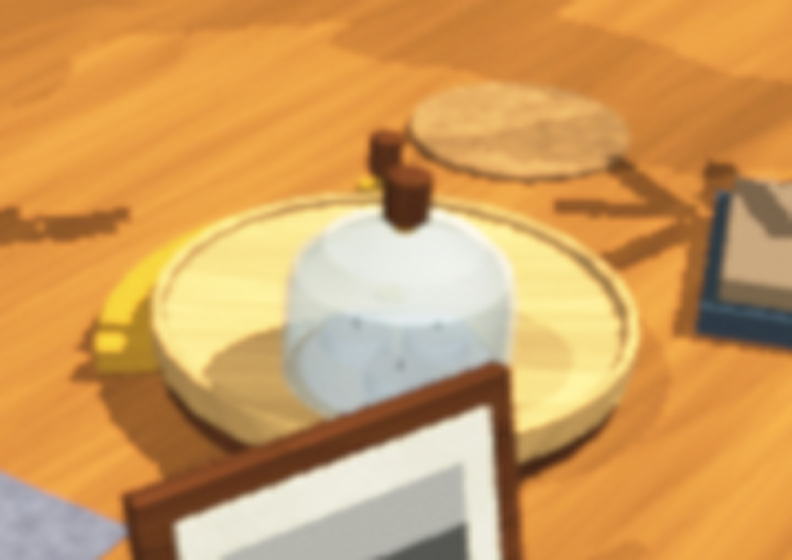

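View pics/wrist47.png

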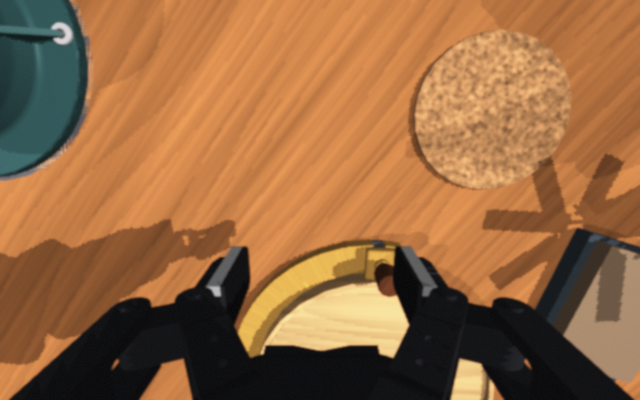

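```bash
python3 - <<'E'
from h import *
for n in("top0","top47"):
    p,d,K,T=load(n)
    for u,v in [(267,212),(330,163)]:
        w=d[v-2:v+3,u-2:u+3]; print(n,(u,v),np.median(w).round(4),dep(K,T,d,u,v).round(4))
    m=(p.max(2)<75)
for n in ("scene0","scene47"):
    p,d,K,T=load(n)
    c=p[170:230,330:380]; cv2.imwrite(f"pics/{n}_k.png",cv2.resize(c,None,fx=8,fy=8,interpolation=2))
E
python3 -c "
import cv2,numpy as np
cv2.imwrite('pics/cmp.png',np.hstack([cv2.imread('pics/scene0_k.png'),cv2.imread('pics/scene47_k.png')]))"
```

```text
top0 (267, 212) 1.3522 [0.5124 0.1078 0.0876]
top0 (330, 163) 1.2748 [ 0.6402 -0.0684  0.1822]
top47 (267, 212) 1.3531 [0.5125 0.108  0.0858]
top47 (330, 163) 1.2748 [ 0.6403 -0.0684  0.1817]
```

View pics/cmp.png

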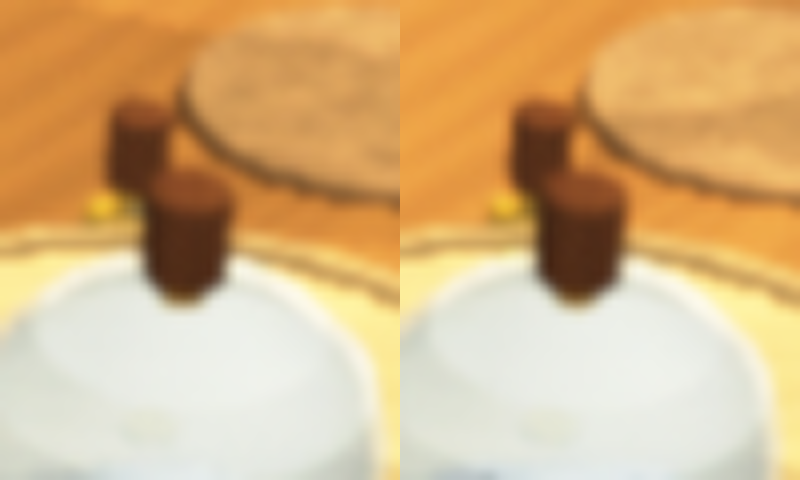

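```bash
python3 -c "
from bench import *
print(sign_off(), observe()['clock'])"
```

```text
the job is handed in; nothing more can be done
the job is handed in; nothing more can be done
```

The job is done and handed in at about 58 s. I turned the stand to the filling stop, let the plunger drop, and set the dome on the cork. All three tea lights then went onto the dish, about 26–28 mm from its middle. I put the dome back over the dish, turned the stand back to the display stop and let the plunger drop home.

**Last checks:**
- **Plunger and turntable:** The plunger knob is at the same pixels as at the start, and its height agrees to within 2 mm (0.0858 m against 0.0876 m).
- **Dome:** It is upright. Its knob top is at about 0.18 m as at the start, which means it is fully down, and about 2 mm sideways of where it began.
- **Tea lights:** All three stand upright under the glass in the scene picture.
- **Rest of the scene:** The frame and books look unmoved in the pictures; I did not measure them. The gripper is clear of everything.

**Not ideal:**
- **Force spike:** When I set the dome on the cork the wrist force peaked at 84 N for one reading, under the 120 N limit. The dome stayed upright.
- **Tool tilt:** The tool slowly tilted by up to about 0.07 rad over the run. I worked around it with camera checks before each grasp and most placings.

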